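# Make up two panel-beating kits

## Task

Make up the two dolly kits on the body-shop bench, one piece to a pocket, each wholly in its pocket and standing upright on the pocket's floor. In the three-pocket tray, starting from the end with the carrying handle, put the straight bar, then the mushroom dolly, then the stepped heel dolly; in the two-pocket tray put the round dolly at the handle end and the curved dolly at the other. Set the pieces down rather than dropping them, and leave the square block, the hammer and the tin where they are.

Things in the scene. Friction and masses are not known exactly. Their poses are not given: they have to be found in the camera images.
- tray3: Grey plastic kit tray with three pockets in a row along its y. Fixed to the bench. Outer 130 (x) by 242 (y) mm; rim and dividers 16 mm high, 5 thick; floor 4 mm thick; each pocket 120 (x) by 74 (y) mm inside. Origin: centre of the underside. Pocket centres at y = +79 mm (handle end), 0 (middle) and -79 mm (plain end), x = 0. Black carrying handle, a low loop reaching 29 mm out, on the +y end.
- tray2: Grey plastic kit tray with two pockets in a row along its y. Fixed to the bench. Outer 130 (x) by 163 (y) mm; rim and dividers 16 mm high, 5 thick; floor 4 mm thick; each pocket 120 (x) by 74 (y) mm inside. Origin: centre of the underside. Pocket centres at y = -39.5 mm (handle end) and +39.5 mm (plain end), x = 0. Black carrying handle, a low loop reaching 29 mm out, on the -y end.
- bar: Straight steel bar dolly, a plain block 90 (along x) by 28 (y) by 40 mm high, about 0.75 kg. Origin: centre of the underside; z up.
- curved: Curved steel dolly, a crescent seen from above: a 24 mm thick wall, 40 mm high, bent on a 60 mm radius, about 0.6 kg. Origin: underside, mid-thickness at the middle of the bend; the wall runs along x there, bulging to +y; both ends bend back to -y. Spans x -45..45 and y -24..12 mm; z up. Grip it at the origin, across y.
- disc: Round steel dolly, a plain flat-topped cylinder 56 mm in diameter and 38 mm high, about 0.7 kg. Origin: centre of the underside; z up.
- mushroom: Mushroom-shaped steel dolly: round foot 52 mm in diameter and 12 mm high, neck 24 mm in diameter, round head 38 mm in diameter from 36 to 50 mm height, with a domed top at 56 mm; about 0.4 kg. Origin: centre of the underside; z up.
- heel: Stepped steel heel dolly, 70 (x) by 40 (y) mm: the high heel, 44 mm tall, takes x -35..-5 mm, the low toe, 20 mm tall, x -5..35 mm; about 0.65 kg. Origin: centre of the underside; z up.
- square: Square steel block 50 by 50 by 38 mm high, in neither kit: stays where it is. Origin: centre of the underside; z up.
- hammer: Bystander: hammer 300 mm long with a yellow handle, lying beyond the trays. Origin: about the middle, on the bench; handle along its x.
- tin: Bystander: closed tin 72 mm in diameter and 85 mm high, standing to the left. Origin: centre of the underside.
Mind the look-alikes: they are no part of the job. What is shaped like the bar but blue or turquoise is not meant.

How it is judged:
At the end, for the whole second after the job is handed in: Each piece is in the pocket named in the goal: its origin within 60 mm (tray x) and 37 mm (tray y) of that pocket's centre, its underside under 8 mm above the tray's underside (so on the 4 mm floor), upright within 0.1 rad and at rest (x of bar in the frame of tray3 between -0.06 and 0.06 m and y of bar in the frame of tray3 between 0.042 and 0.116 m and z of bar in the frame of tray3 between 0 and 0.008 m and angle between each of bar, mushroom, heel, disc, curved's own z axis and vertical below 0.1 rad and linear speed of each of bar, mushroom, heel, disc, curved below 0.02 m/s and angular speed of each of bar, mushroom, heel, disc, curved below 0.2 rad/s and x of mushroom in the frame of tray3 between -0.06 and 0.06 m and y of mushroom in the frame of tray3 between -0.037 and 0.037 m and z of mushroom in the frame of tray3 between 0 and 0.008 m and x of heel in the frame of tray3 between -0.06 and 0.06 m and y of heel in the frame of tray3 between -0.116 and -0.042 m and z of heel in the frame of tray3 between 0 and 0.008 m and x of disc in the frame of tray2 between -0.06 and 0.06 m and y of disc in the frame of tray2 between -0.0765 and -0.0025 m and z of disc in the frame of tray2 between 0 and 0.008 m and x of curved in the frame of tray2 between -0.06 and 0.06 m and y of curved in the frame of tray2 between 0.0025 and 0.0765 m and z of curved in the frame of tray2 between 0 and 0.008 m); the robot touches nothing.
It fails at once if the square block is shifted by more than 20 mm (distance of square from where it was at the start of the episode above 0.02 m).
It fails at once if the hammer is shifted by more than 20 mm (distance of hammer from where it was at the start of the episode above 0.02 m).
It fails at once if the tin is shifted by more than 20 mm (distance of tin from where it was at the start of the episode above 0.02 m).
It fails at once if a kit piece is dropped (falls faster than 0.6 m/s with no finger on it) ((linear speed of bar above 0.6 m/s and contact force between the fingers and bar below 0.05 N) or (linear speed of curved above 0.6 m/s and contact force between the fingers and curved below 0.05 N) or (linear speed of disc above 0.6 m/s and contact force between the fingers and disc below 0.05 N) or (linear speed of mushroom above 0.6 m/s and contact force between the fingers and mushroom below 0.05 N) or (linear speed of heel above 0.6 m/s and contact force between the fingers and heel below 0.05 N)).
It also fails if it takes over 128 s, if anything falls off the work surface, if the arm or the gripper's body presses on something with over 40 N, if the wrist force passes 120 N, or if a joint passes its speed limit or range.

## Robot

A 6-joint arm with a two-finger parallel gripper is mounted at the origin on the work surface. World frame = base frame: x ahead of the robot, y to its left, z up, the work surface at z = 0. Lengths are in m, angles in rad, forces in N, time in s.
With the tool pointing down it reaches from about 0.35 to 0.975 m from the base axis. Payload 4.9 kg.
Tool frame: the origin (TCP) lies on the centre line of the jaws, within the pads' length; the fingertips stand 25 mm ahead of it and the grasp point (between the pads) lies 6 mm ahead of it; z points along the fingers, y is the line along which they close (so a half turn about z gives the same grasp; the last joint's range is limited). The gripper opens to 85 mm and grips with 20 to 120 N. Pads are 22 mm wide; open, the fingers measure 114 mm over their backs; the gripper's body (76 mm by 85 mm) begins 54 mm behind the grasp point. The pads swing forward as they close: fully open they stand 13 mm farther back than shut.
Start: joints at [1.226, 0.053, 1.613, -0, 1.476, -0.119], TCP at [0.14, 0.609, 0.256] pointing down, gripper open.
Joint ranges: [-3.01, 3.01], [-1.01, 2.22], [0.06, 2.58], [-1.02, 4.17], [0.09, 2.62], [-3.14, 3.14]. Speed limits (rad/s): [2.57, 2.57, 3.14, 3.14, 3.14, 3.14].

## Interface

Orientations are given as a unit quaternion [w, x, y, z].
In Python, from plant import state, grab_frame, get_calibration, job gives the robot as it stands. The module is installed in compiled form; this text tells all that it offers.
- The arm moves only by the tool move_arm, never from a script. Its argument "targets" is a list that holds one entry, the list of rows, each a list of 5 numbers: the opening in per cent of the stroke, from 0 (shut) to 100 (fully open), then the shift along the tool's x, y, z as a fraction of full scale, then the turn about the tool's z as a fraction of full scale. A call has 1 to 5 rows; each row shifts and turns the commanded pose from where the row before left it, along the tool's axes as they then stand; what a row does not reach is not made up. Full scale, the value 1, is 0.6 m for a shift and 6 degrees for a turn. A row lasts 1/12 s, in which the tool goes at most 41.7 mm and 7.16 degrees, less where a joint would pass 70% of its speed; a pose out of reach is approached as far as the arm can. A call with a number of a shift or a turn outside -1 to 1 is refused whole. A call with a gripper value outside its range is refused whole. The fingers move at their own pace and stop on an object; the grip force is fixed at half the most. Time passes only in rows, so rows that do not move let the fingers close. It gives the time, the measured TCP pose, the force, the opening and the grip force at its end, in the units of the state.
- state(): the state, without advancing time (a new reading comes with each control period).
- grab_frame(name): name is "side" or "top"; returns the picture (400x640x3 uint8, red, green, blue); there is no depth.
- get_calibration(name): a dict with "vertical_fov" (degrees; the focal length in pixels is half the picture's height over the tangent of half this angle, whatever the lens; pixels are square), "cx", "cy" (the principal point, pixels), "R" (3x3) and "t" (3): a world point X has camera coordinates R X + t. Camera axes: x right, y down, z forward; pixel columns grow to the right and rows downward; lengths in m; the calibration is good to about 2 mm. A picture is of the moment at which its call begins. get_calibration takes no time and is no camera call.
- job.job_done(): hands the job in; it is judged then, once.
The state is a dict: "time": time; "joint_pos": joint angles; "joint_vel": joint speeds; "joint_efforts": joint torques, N m; "tool_pos": TCP position; "tool_rot": TCP orientation; "contact_force": force on the tool from outside, world axes, zero at the start; "ft_torque": the same for the moment, N m; "gripper_width": opening from 0.0 (shut) to 1.0 (fully open); "grasp_force": force on a finger pad.
Only numpy, scipy, OpenCV 4.12 (cv2) and the standard library are available. Lean on these libraries where they do the work, as an engineer would, in place of code of your own. Each camera call takes 0.05 s, during which the arm holds its last target. There are 200 camera calls.

## Working session

There is one attempt and no reset: what is moved stays moved. The work goes in short steps, Python scripts to look and compute and a tool call to move; the robot and the scene stay as the last step left them, time stands still between calls to the robot, and variables do not carry over. Pictures are saved under pics/ and viewed, at most 14 in all, crops included, and the job is handed in when it is done.

Besides the shell and the picture viewer there is one more tool, called after "Call:" by a JSON object that holds its "method" and its "body", one argument or row to a line. move_arm: Moves the arm, as the interface text tells. Shift numbers are shares of 0.6 m and turn numbers shares of 6 degrees, none past 1 either way. Its arguments: {"type":"object","properties":{"targets":{"type":"array"}},"required":["targets"]}

```bash
mkdir -p pics; ls; python3 - <<'E'
from plant import *
import cv2
for n in("top","side"):
    f=grab_frame(n); cv2.imwrite(f"pics/{n}0.png",f[:,:,::-1]); c=get_calibration(n); print(n,c)
print(state())
E
```

```text
pics
top {'vertical_fov': 53.45785080031206, 'cx': 314.55311352043964, 'cy': 199.4815199890419, 'R': array([[ 0.02673053, -0.99943092,  0.02057442],
       [-0.98871225, -0.02946796, -0.14690037],
       [ 0.14742306, -0.01641546, -0.9889373 ]]), 't': array([0.08064325, 0.54016749, 1.13616564])}
side {'vertical_fov': 55.26550529243782, 'cx': 329.97642779845955, 'cy': 204.53282225746142, 'R': array([[ 0.73412339, -0.67890087, -0.01250848],
       [-0.53046861, -0.56192337, -0.63470086],
       [ 0.42387016,  0.4725841 , -0.77265669]]), 't': array([-0.31843261,  0.37896463,  0.88370538])}
{'time': 0.1, 'joint_pos': array([ 1.22595936e+00,  5.33035592e-02,  1.61415664e+00, -1.31895939e-06,
        1.47597966e+00, -1.18984153e-01]), 'joint_vel': array([ 0.0001716 , -0.00068743, -0.0035863 ,  0.00160237,  0.00105048,
       -0.00121727]), 'joint_efforts': array([ 5.32454635e-05, -3.94903886e+01, -3.71364176e+01, -1.24622406e-04,
        3.95283263e-03, -5.74138539e-06]), 'tool_pos': array([0.13977695, 0.6086441 , 0.25517805]), 'tool_rot': array([-2.11639016e-04,  1.12686435e-01,  9.93630170e-01, -8.99025748e-04]), 'contact_force': array([ 0.42404638, -0.41776864, -0.9644025 ]), 'ft_torque': array([0.00194566, 0.00205995, 0.01103723]), 'grasp_force': 0.0, 'gripper_width': 0.9981191082452014}
```

View pics/top0.png

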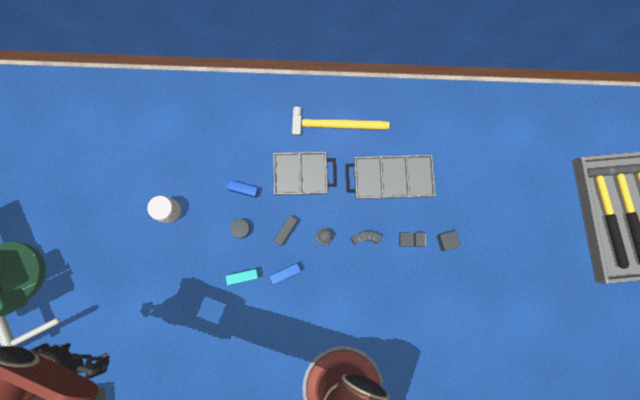

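View pics/side0.png

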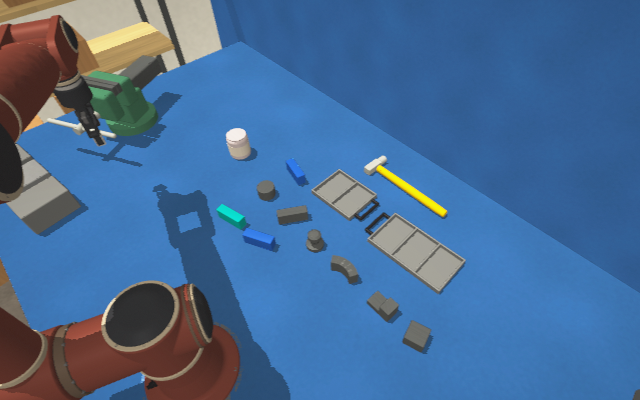

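```bash
cat > h.py <<'E'
import numpy as np, cv2
from plant import *
def K(n):
    c=get_calibration(n); f=200/np.tan(np.radians(c["vertical_fov"]/2)); return c,f
def ray(n,p):
    c,f=K(n); d=np.array([(p[0]-c["cx"])/f,(p[1]-c["cy"])/f,1.]); R=np.array(c["R"]); return -R.T@c["t"],R.T@d
def onz(n,p,z):
    o,d=ray(n,p); return (o+d*(z-o[2])/d[2])
def tri(a,b):
    o1,d1=ray("top",a);o2,d2=ray("side",b)
    s=np.linalg.lstsq(np.c_[d1,-d2],o2-o1,rcond=None)[0]
    p,q=o1+d1*s[0],o2+d2*s[1]; return (p+q)/2,np.linalg.norm(p-q)
def proj(n,X):
    c,f=K(n); q=np.array(c["R"])@X+c["t"]; return np.array([c["cx"]+f*q[0]/q[2],c["cy"]+f*q[1]/q[2]])
E
python3 - <<'E'
from h import *
for n,(y0,y1,x0,x1) in dict(top=(140,290,215,475),side=(150,360,200,480)).items():
    f=cv2.imread(f"pics/{n}0.png"); 
    s=(3,3) if n=="top" else (2.8,2.8)
    cv2.imwrite(f"pics/{n}c.png",cv2.resize(f[y0:y1,x0:x1],None,fx=s[0],fy=s[1],interpolation=cv2.INTER_CUBIC))
    hsv=cv2.cvtColor(f,cv2.COLOR_BGR2HSV); m=((hsv[...,1]<90)*255).astype(np.uint8)
    m[:y0]=0;m[y1:]=0;m[:,:x0]=0;m[:,x1:]=0
    cs,_=cv2.findContours(m,cv2.RETR_EXTERNAL,cv2.CHAIN_APPROX_NONE)
    for c in cs:
        if cv2.contourArea(c)>60:
            r=cv2.minAreaRect(c); M=cv2.moments(c); print(n,int(cv2.contourArea(c)),np.round([M['m10']/M['m00'],M['m01']/M['m00']],1),np.round(cv2.boxPoints(r),1).tolist())
E
```

```text
top 307 [412.7 239.2] [[400.0, 233.0], [425.0, 233.0], [425.0, 246.0], [400.0, 246.0]]
top 288 [448.3 240.5] [[436.70001220703125, 234.89999389648438], [455.20001220703125, 229.6999969482422], [459.8999938964844, 246.0], [441.3999938964844, 251.3000030517578]]
top 218 [366.2 236.9] [[350.6000061035156, 231.8000030517578], [380.70001220703125, 230.3000030517578], [381.29998779296875, 241.8000030517578], [351.20001220703125, 243.3000030517578]]
top 198 [324.  236.1] [[312.5, 236.5], [324.0, 225.0], [335.0, 236.0], [323.5, 247.5]]
top 266 [239.7 228.1] [[230.0, 219.0], [249.0, 219.0], [249.0, 237.0], [230.0, 237.0]]
top 267 [285.3 230. ] [[272.8999938964844, 240.3000030517578], [289.5, 214.5], [297.79998779296875, 219.8000030517578], [281.20001220703125, 245.6999969482422]]
top 3473 [391.2 176.5] [[345.6000061035156, 156.1999969482422], [434.1000061035156, 154.10000610351562], [435.1000061035156, 196.6999969482422], [346.6000061035156, 198.8000030517578]]
top 2446 [302.5 172.7] [[273.0, 151.0], [335.0, 151.0], [335.0, 194.0], [273.0, 194.0]]
side 514 [416.2 335.8] [[400.6000061035156, 3
[... 821 characters left out ...]
38964844, 204.5], [308.3999938964844, 218.89999389648438], [278.3999938964844, 224.1999969482422]]
side 268 [265.8 189.9] [[255.10000610351562, 182.5], [271.79998779296875, 178.3000030517578], [276.6000061035156, 197.39999389648438], [259.8999938964844, 201.5]]
side 1902 [345.9 195.2] [[309.8999938964844, 191.39999389648438], [332.70001220703125, 161.0], [382.29998779296875, 198.1999969482422], [359.5, 228.60000610351562]]
side 185 [374.2 164.7] [[361.70001220703125, 167.8000030517578], [382.70001220703125, 152.8000030517578], [389.1000061035156, 161.6999969482422], [368.1000061035156, 176.6999969482422]]
side 148 [239.6 153.8] [[229.0, 150.0], [250.0, 150.0], [250.0, 159.0], [229.0, 159.0]]
```

View pics/topc.png

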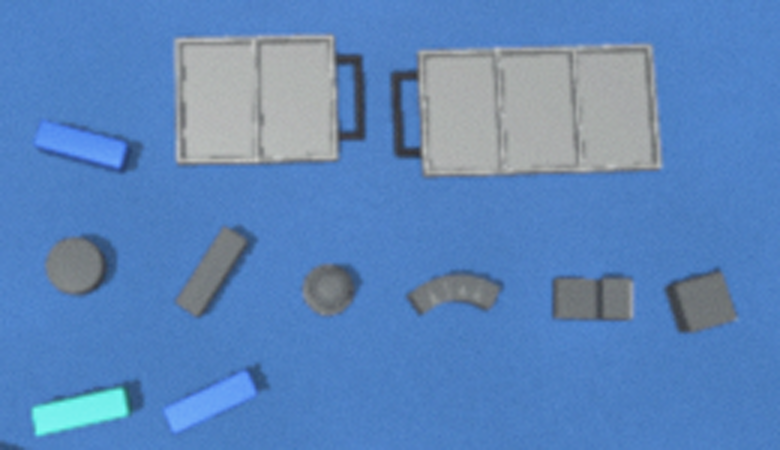

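View pics/sidec.png

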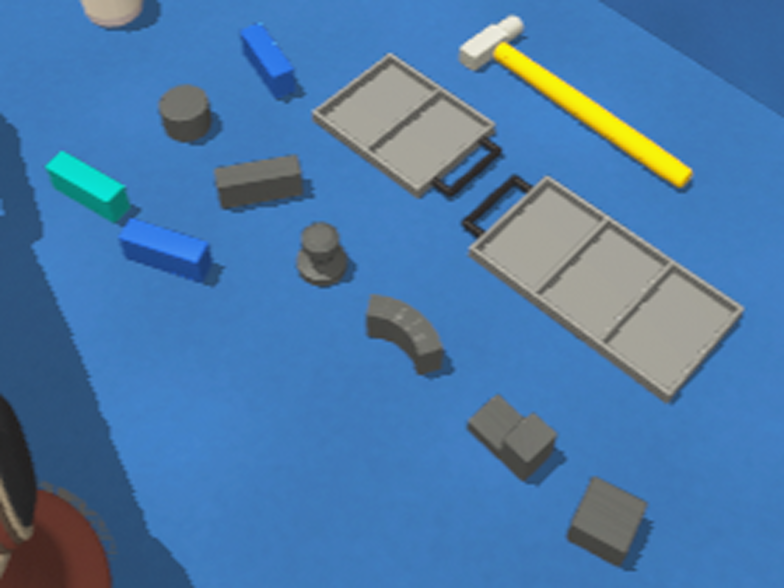

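```bash
python3 - <<'E'
from h import *
np.set_printoptions(precision=4,suppress=True)
T=lambda p:((p[0]+.5)/3-.5+215,(p[1]+.5)/3-.5+140)
S=lambda p:((p[0]+.5)/2.8-.5+200,(p[1]+.5)/2.8-.5+150)
D=dict(t2=[((176,38),(391,55)),((333,36),(495,128)),((338,160),(418,193)),((178,162),(314,114))],
t3=[((419,52),(547,178)),((652,45),(742,310)),((661,167),(671,398)),((425,175),(470,250))],
bar=[((213,271),(258,171))],disc=[((75,264),(186,101))],mush=[((330,286),(320,238))],curv=[((457,284),(413,320))],heelhigh=[((618,298),(530,436))],toe=[((576,298),(496,418))])
for k,v in D.items():
    P=[tri(T(a),S(b)) for a,b in v]
    for p,e in P: print(k,p,'gap',round(e,4))
    if len(v)==4:
        Q=[onz("top",T(a),.016)[:2] for a,_ in v]; print(Q,[np.linalg.norm(Q[i]-Q[i-1]) for i in range(4)],np.mean(Q,0))
# bar axis
a,b=onz("top",T((187,308)),.04),onz("top",T((238,231)),.04);print('bar',a,b,np.linalg.norm(a-b),np.degrees(np.arctan2(*(b-a)[1::-1])))
E
```

```text
t2 [0.6855 0.2263 0.0088] gap 0.0003
t2 [0.6936 0.0649 0.0054] gap 0.0001
t2 [0.5634 0.0569 0.0094] gap 0.0006
t2 [0.5568 0.2187 0.0089] gap 0.001
[array([0.6834, 0.2257]), array([0.6907, 0.0653]), array([0.5621, 0.0573]), array([0.5552, 0.2183])] [np.float64(0.12841453688312543), np.float64(0.16058119722576059), np.float64(0.12885397311184546), np.float64(0.16113137038667896)] [0.6228 0.1417]
t3 [ 0.6786 -0.0241  0.0097] gap 0.0006
t3 [ 0.692  -0.2639  0.0125] gap 0.0019
t3 [ 0.5661 -0.2727  0.0099] gap 0.0007
t3 [ 0.5507 -0.0318  0.0094] gap 0.0006
[array([ 0.6767, -0.0232]), array([ 0.6918, -0.2634]), array([ 0.5648, -0.2705]), array([ 0.5494, -0.0308])] [np.float64(0.1275039813545903), np.float64(0.24070694568777629), np.float64(0.1272181029088249), np.float64(0.2401533092853166)] [ 0.6207 -0.147 ]
bar [0.4453 0.1778 0.0386] gap 0.0004
disc [0.4493 0.3116 0.0377] gap 0.0026
mush [0.4332 0.0639 0.0465] gap 0.0002
curv [ 0.4396 -0.0612  0.0353] gap 0.0006
heelhigh [ 0.4295 -0.217   0.0436] gap 0.0002
toe [ 0.4289 -0.1804  0.0241] gap 0.0015
bar [0.4085 0.2016 0.04  ] [0.4848 0.1548 0.04  ] 0.0894503364674394 -31.50334484595325
```

The grey bar is at top pixel (286,230). Its look-alikes are coloured: blue at (242,188) and (286,273), turquoise at (242,277). The grey block at (448,240) is the square one. The crops confirm that only the grey bar fits.

```bash
cat >> h.py <<'E'
def go(x,y,z,yaw=None,pr=True):
    """turn first (tool y world angle, deg), then shifts, printed in full-scale units"""
    s=state(); w,a,b,c=s["tool_rot"]
    tx=np.array([1-2*(b*b+c*c),2*(a*b+w*c)]); ya=np.degrees(np.arctan2(2*(b*c-w*a)*0+1-2*(a*a+c*c),2*(a*b-w*c)))
    yaw=ya if yaw is None else yaw
    u=np.radians(yaw); ty=np.array([np.cos(u),np.sin(u)]); tx=np.array([-ty[1],ty[0]])*-1
    tx=np.array([ -np.sin(u)*1, np.cos(u)])  # tool z down: x = y cross z
    d=np.array([x,y,z])-s["tool_pos"]
    print("yaw",round(ya,2),"pos",s["tool_pos"].round(4),"turn/6",round((ya-yaw)/6,3),"shift",np.round([d[:2]@tx/.6,d[:2]@ty/.6,-d[2]/.6],4),"w",round(s["gripper_width"],3),"gf",round(s["grasp_force"],1),"F",s["contact_force"].round(1),"t",s["time"])
E
python3 -c "
from h import *
go(.449,.311,.12,2.6)"
```

```text
yaw 77.06 pos [0.1398 0.6086 0.2552] turn/6 12.41 shift [-0.5189  0.4923  0.2253] w 0.998 gf 0.0 F [ 0.4 -0.4 -1. ] t 0.1
```

Call:
{"method": "move_arm", "body": {
  "targets": [
    [[100,0,0,0,1],[100,0,0,0,1],[100,0,0,0,1],[100,0,0,0,1],[100,0,0,0,1]]
  ]
}}

```text
time: 0.52
tool_pos: [0.1398, 0.6088, 0.2555]
tool_rot: [0.0, 0.368, 0.93, -0.001]
contact_force: [-1.2, 0.6, 0.6]
gripper_width: 1.003
grasp_force: 0.0
```

Call:
{"method": "move_arm", "body": {
  "targets": [
    [[100,0,0,0,1],[100,0,0,0,1],[100,0,0,0,1],[100,0,0,0,1],[100,0,0,0,1]]
  ]
}}

```text
time: 0.93
tool_pos: [0.1398, 0.6088, 0.2555]
tool_rot: [0.0, 0.596, 0.803, -0.001]
contact_force: [0.2, 1.0, 0.6]
gripper_width: 0.998
grasp_force: 0.0
```

Call:
{"method": "move_arm", "body": {
  "targets": [
    [[100,0,0,0,1],[100,0,0,0,1],[100,0,0,0,0.41],[100,-0.0346,0.0328,0,0],[100,-0.0346,0.0328,0,0]]
  ]
}}

```text
time: 1.35
tool_pos: [0.1807, 0.5691, 0.2554]
tool_rot: [0.0, 0.69, 0.724, -0.001]
contact_force: [-0.1, -0.3, 0.3]
gripper_width: 0.998
grasp_force: 0.0
```

Call:
{"method": "move_arm", "body": {
  "targets": [
    [[100,-0.0346,0.0328,0,0],[100,-0.0346,0.0328,0,0],[100,-0.0346,0.0328,0,0],[100,-0.0346,0.0328,0.02,0],[100,-0.0346,0.0328,0.02,0]]
  ]
}}

```text
time: 1.77
tool_pos: [0.2851, 0.4694, 0.2326]
tool_rot: [-0.0, 0.691, 0.723, 0.001]
contact_force: [0.3, -0.2, 0.5]
gripper_width: 1.001
grasp_force: 0.0
```

Call:
{"method": "move_arm", "body": {
  "targets": [
    [[100,-0.0346,0.0328,0.02,0],[100,-0.0346,0.0328,0.02,0],[100,-0.0346,0.0328,0.02,0],[100,-0.0346,0.0328,0.02,0],[100,-0.0346,0.0328,0.02,0]]
  ]
}}

```text
time: 2.18
tool_pos: [0.3877, 0.3697, 0.1713]
tool_rot: [-0.0, 0.691, 0.723, -0.0]
contact_force: [-0.5, 0.6, 0.4]
gripper_width: 1.0
grasp_force: 0.0
```

Call:
{"method": "move_arm", "body": {
  "targets": [
    [[100,-0.0346,0.0328,0.02,0],[100,-0.0346,0.0328,0.02,0],[100,-0.0346,0.0328,0.02,0],[100,0,0,0.025,0],[100,0,0,0,0]]
  ]
}}

```text
time: 2.6
tool_pos: [0.4478, 0.3092, 0.1176]
tool_rot: [-0.001, 0.692, 0.722, -0.003]
contact_force: [-1.5, 0.1, -0.8]
gripper_width: 0.998
grasp_force: 0.0
```

```bash
python3 - <<'E'
from h import *
go(.449,.311,.037,2.6)
f=grab_frame("side"); cv2.imwrite("pics/s1.png",cv2.resize(f[110:270,170:390,::-1],None,fx=3,fy=3,interpolation=cv2.INTER_CUBIC))
E
```

```text
yaw 2.44 pos [0.4478 0.3092 0.1176] turn/6 -0.026 shift [0.0029 0.0022 0.1343] w 0.998 gf 0.0 F [-1.5  0.1 -0.8] t 2.6
```

View pics/s1.png

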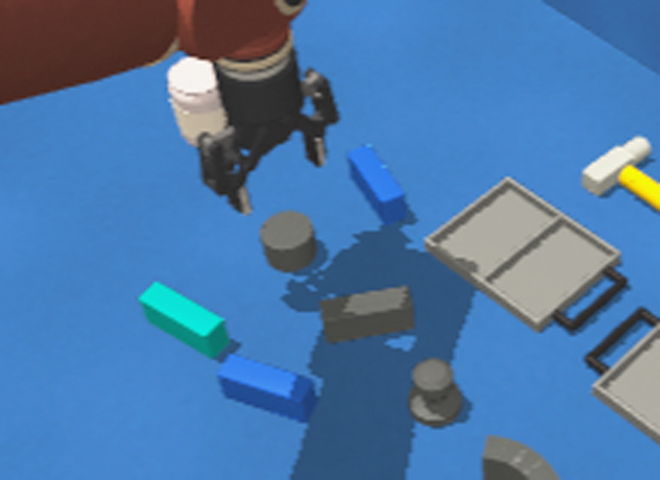

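The open gripper hangs over the disc (crop pixel 288,240), with its fingertips at (240,208) and (318,160) to either side. I'll lower it and grip.

Call:
{"method": "move_arm", "body": {
  "targets": [
    [[100,0.0029,0.0022,0.035,0],[100,0,0,0.035,0],[100,0,0,0.035,0],[100,0,0,0.029,0],[100,0,0,0,0]]
  ]
}}

```text
time: 3.07
tool_pos: [0.4472, 0.3127, 0.0377]
tool_rot: [-0.001, 0.69, 0.723, -0.003]
contact_force: [-0.2, -0.1, -0.5]
gripper_width: 1.006
grasp_force: 0.0
```

Call:
{"method": "move_arm", "body": {
  "targets": [
    [[20,0,0,0,0],[20,0,0,0,0],[20,0,0,0,0],[20,0,0,0,0],[20,0,0,0,0]]
  ]
}}

```text
time: 3.48
tool_pos: [0.451, 0.3144, 0.0435]
tool_rot: [-0.0, 0.691, 0.723, 0.001]
contact_force: [-4.0, 0.3, 5.1]
gripper_width: 0.624
grasp_force: 64.1
```

Call:
{"method": "move_arm", "body": {
  "targets": [
    [[20,0,0,0,0],[20,0,0,0,0],[20,0,0,0,0],[20,0,0,0,0],[20,0,0,0,0]]
  ]
}}

```text
time: 3.9
tool_pos: [0.451, 0.3143, 0.0435]
tool_rot: [-0.0, 0.691, 0.723, 0.001]
contact_force: [-3.1, 1.1, 5.6]
gripper_width: 0.626
grasp_force: 64.1
```

```bash
python3 - <<'E'
from h import *
go(.6253,.1022,.12,2.6)
E
```

```text
yaw 2.61 pos [0.451  0.3143 0.0435] turn/6 0.002 shift [-0.3664  0.2742 -0.1274] w 0.626 gf 64.1 F [-3.1  1.1  5.6] t 3.9
```

Call:
{"method": "move_arm", "body": {
  "targets": [
    [[20,0,0,-0.02,0],[20,0,0,-0.03,0],[20,0,0,-0.04,0],[20,0,0,-0.04,0],[20,0,0,0,0]]
  ]
}}

```text
time: 4.32
tool_pos: [0.4533, 0.3148, 0.125]
tool_rot: [0.002, 0.691, 0.723, 0.005]
contact_force: [1.4, 1.2, -4.5]
gripper_width: 0.628
grasp_force: 65.8
```

```bash
python3 - <<'E'
from h import *
go(.6253,.1022,.12,2.6)
f=grab_frame("side"); cv2.imwrite("pics/s2.png",cv2.resize(f[110:270,170:390,::-1],None,fx=3,fy=3,interpolation=cv2.INTER_CUBIC))
E
```

```text
yaw 2.61 pos [0.4533 0.3148 0.125 ] turn/6 0.002 shift [-0.367   0.2703  0.0084] w 0.628 gf 65.8 F [ 1.4  1.2 -4.5] t 4.3167
```

View pics/s2.png

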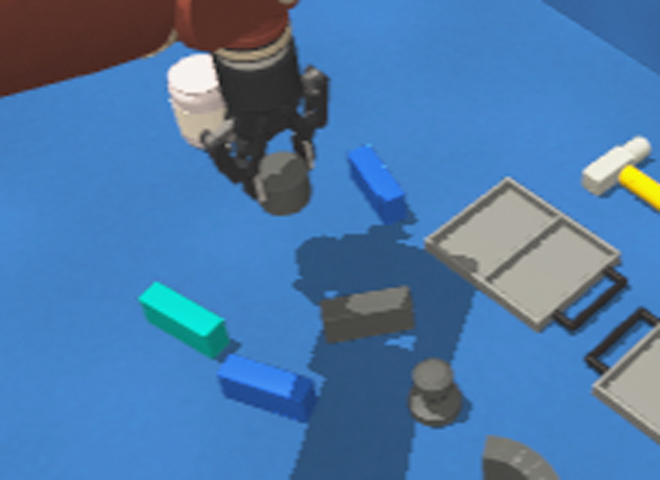

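The disc is held upright, at crop pixel (285,185), and clear of the bench. I'll carry it to tray2's handle pocket.

Call:
{"method": "move_arm", "body": {
  "targets": [
    [[20,-0.0367,0.027,0,0],[20,-0.0367,0.027,0,0],[20,-0.0367,0.027,0,0],[20,-0.0367,0.027,0,0],[20,-0.0367,0.027,0,0]]
  ]
}}

```text
time: 4.78
tool_pos: [0.5352, 0.2055, 0.1163]
tool_rot: [-0.001, 0.691, 0.723, -0.002]
contact_force: [-0.7, 0.5, -6.1]
gripper_width: 0.626
grasp_force: 65.8
```

Call:
{"method": "move_arm", "body": {
  "targets": [
    [[20,-0.0367,0.027,0,0],[20,-0.0367,0.027,0,0],[20,-0.0367,0.027,0,0],[20,-0.0367,0.027,0,0],[20,-0.0367,0.027,0,0]]
  ]
}}

```text
time: 5.2
tool_pos: [0.6211, 0.0993, 0.116]
tool_rot: [-0.001, 0.691, 0.723, -0.002]
contact_force: [-0.5, 0.4, -5.5]
gripper_width: 0.623
grasp_force: 65.8
```

Call:
{"method": "move_arm", "body": {
  "targets": [
    [[20,0,0,0.02,0],[20,0,0,0.02,0],[20,0,0,0.02,0],[20,0,0,0,0],[20,0,0,0,0]]
  ]
}}

```text
time: 5.62
tool_pos: [0.6195, 0.1014, 0.0799]
tool_rot: [-0.002, 0.69, 0.723, -0.002]
contact_force: [-0.0, 0.3, -5.2]
gripper_width: 0.626
grasp_force: 65.8
```

```bash
python3 - <<'E'
from h import *
go(.6253,.1022,.048,2.6)
f=grab_frame("top"); cv2.imwrite("pics/s3.png",cv2.resize(f[100:260,240:460,::-1],None,fx=3,fy=3,interpolation=cv2.INTER_CUBIC))
E
```

```text
yaw 2.67 pos [0.6195 0.1014 0.0799] turn/6 0.011 shift [0.001  0.0097 0.0531] w 0.626 gf 65.8 F [-0.   0.3 -5.2] t 5.6167
```

View pics/s3.png

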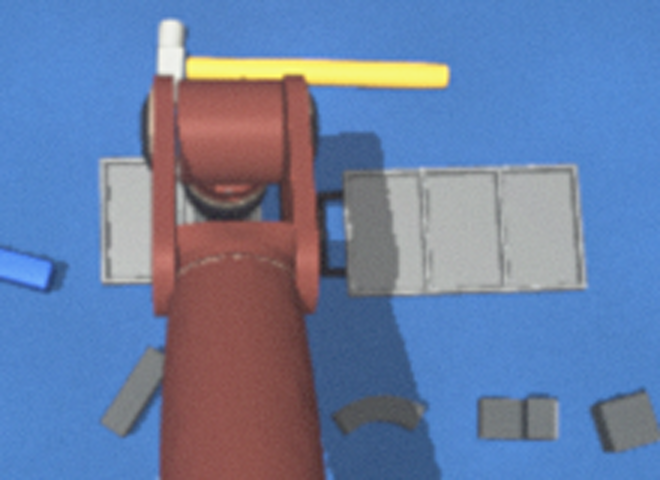

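Call:
{"method": "move_arm", "body": {
  "targets": [
    [[20,0.001,0.0097,0.02,0],[20,0,0,0.015,0],[20,0,0,0.01,0],[20,0,0,0.005,0],[20,0,0,0.003,0]]
  ]
}}

```text
time: 6.08
tool_pos: [0.6271, 0.1016, 0.0503]
tool_rot: [-0.0, 0.691, 0.723, -0.001]
contact_force: [0.6, 0.2, -5.4]
gripper_width: 0.628
grasp_force: 65.8
```

Call:
{"method": "move_arm", "body": {
  "targets": [
    [[20,0,0,0.001,0],[20,0,0,0.001,0],[20,0,0,0,0],[20,0,0,0,0]]
  ]
}}

```text
time: 6.42
tool_pos: [0.6281, 0.1015, 0.0504]
tool_rot: [0.0, 0.691, 0.723, 0.0]
contact_force: [-0.6, 0.0, -5.8]
gripper_width: 0.627
grasp_force: 65.8
```

```bash
python3 - <<'E'
from h import *
go(.6253,.1022,.048,2.6)
f=grab_frame("side"); cv2.imwrite("pics/s4.png",cv2.resize(f[100:300,270:480,::-1],None,fx=3,fy=3,interpolation=cv2.INTER_CUBIC))
E
```

```text
yaw 2.6 pos [0.6281 0.1015 0.0504] turn/6 0.0 shift [ 0.0014 -0.0046  0.004 ] w 0.627 gf 65.8 F [-0.6  0.  -5.8] t 6.4167
```

View pics/s4.png

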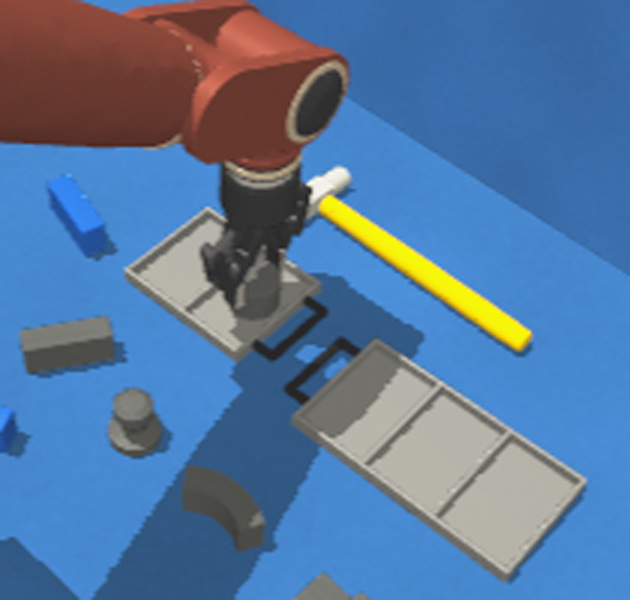

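The disc is inside the handle-end pocket of tray2, at crop pixel (262,290). The weight is still on the tool, so I'll lower gently.

Call:
{"method": "move_arm", "body": {
  "targets": [
    [[20,0,0,0.003,0],[20,0,0,0,0],[20,0,0,0,0]]
  ]
}}

```text
time: 6.72
tool_pos: [0.6277, 0.1015, 0.048]
tool_rot: [-0.0, 0.691, 0.723, -0.0]
contact_force: [-0.3, -0.2, -5.8]
gripper_width: 0.626
grasp_force: 65.8
```

Call:
{"method": "move_arm", "body": {
  "targets": [
    [[20,0,0,0.003,0],[20,0,0,0,0],[20,0,0,0,0]]
  ]
}}

```text
time: 6.97
tool_pos: [0.6281, 0.1015, 0.0476]
tool_rot: [0.0, 0.691, 0.723, -0.0]
contact_force: [-4.4, -0.4, 3.9]
gripper_width: 0.628
grasp_force: 66.7
```

Call:
{"method": "move_arm", "body": {
  "targets": [
    [[20,0,0,0.003,0],[20,0,0,0,0],[20,0,0,0,0]]
  ]
}}

```text
time: 7.22
tool_pos: [0.6283, 0.1015, 0.0475]
tool_rot: [-0.0, 0.691, 0.723, -0.0]
contact_force: [-9.8, -1.4, 14.0]
gripper_width: 0.625
grasp_force: 67.8
```

Call:
{"method": "move_arm", "body": {
  "targets": [
    [[20,0,0,-0.003,0],[80,0,0,0,0],[80,0,0,0,0],[80,0,0,0,0],[80,0,0,0,0]]
  ]
}}

```text
time: 7.63
tool_pos: [0.6284, 0.1015, 0.0466]
tool_rot: [0.0, 0.691, 0.723, 0.0]
contact_force: [-1.1, 0.1, 0.7]
gripper_width: 0.8
grasp_force: 0.0
```

Call:
{"method": "move_arm", "body": {
  "targets": [
    [[80,0,0,-0.04,0],[80,0,0,-0.05,0],[80,0,0,-0.05,0],[100,0,0,0,-1],[100,0,0,0,-1]]
  ]
}}

```text
time: 8.05
tool_pos: [0.6301, 0.1016, 0.1341]
tool_rot: [0.003, 0.61, 0.793, 0.002]
contact_force: [-0.5, -0.8, -0.5]
gripper_width: 1.001
grasp_force: 0.0
```

Call:
{"method": "move_arm", "body": {
  "targets": [
    [[100,0,0,0,-1],[100,0,0,0,-1],[100,0,0,0,-1],[100,0,0,0,-1],[100,0,0,0,-1]]
  ]
}}

```text
time: 8.47
tool_pos: [0.6281, 0.1015, 0.1303]
tool_rot: [0.0, 0.384, 0.924, 0.0]
contact_force: [0.7, -0.7, -0.6]
gripper_width: 0.996
grasp_force: 0.0
```

Call:
{"method": "move_arm", "body": {
  "targets": [
    [[100,0,0,0,-1],[100,0,0,0,-1],[100,0,0,0,-0.3],[100,0,0,0,0],[100,0,0,0,0]]
  ]
}}

```text
time: 8.88
tool_pos: [0.628, 0.1015, 0.1303]
tool_rot: [0.0, 0.273, 0.962, 0.0]
contact_force: [-1.2, 0.2, 0.4]
gripper_width: 1.0
grasp_force: 0.0
```

```bash
python3 - <<'E'
from h import *
go(.446,.178,.037,58.5)
E
```

```text
yaw 58.34 pos [0.628  0.1015 0.1303] turn/6 -0.026 shift [ 0.3252 -0.0498  0.1555] w 1.0 gf 0.0 F [-1.2  0.2  0.4] t 8.8833
```

Call:
{"method": "move_arm", "body": {
  "targets": [
    [[100,0.0407,-0.0062,0,0],[100,0.0407,-0.0062,0,0],[100,0.0407,-0.0062,0,0],[100,0.0407,-0.0062,0,0],[100,0.0407,-0.0062,0,0]]
  ]
}}

```text
time: 9.3
tool_pos: [0.5131, 0.15, 0.1303]
tool_rot: [0.0, 0.273, 0.962, 0.0]
contact_force: [-0.3, 0.5, -0.1]
gripper_width: 0.999
grasp_force: 0.0
```

Call:
{"method": "move_arm", "body": {
  "targets": [
    [[100,0.0407,-0.0062,0,0],[100,0.0407,-0.0062,0,0],[100,0.0407,-0.0062,0.02,0],[100,0,0,0.03,0],[100,0,0,0,0]]
  ]
}}

```text
time: 9.72
tool_pos: [0.4427, 0.1785, 0.0972]
tool_rot: [-0.002, 0.272, 0.962, -0.001]
contact_force: [-0.7, 0.6, -1.2]
gripper_width: 0.999
grasp_force: 0.0
```

```bash
python3 - <<'E'
from h import *
go(.446,.178,.040,58.5)
f=grab_frame("side"); cv2.imwrite("pics/s5.png",cv2.resize(f[130:310,240:420,::-1],None,fx=3,fy=3,interpolation=cv2.INTER_CUBIC))
E
```

```text
yaw 58.44 pos [0.4427 0.1785 0.0972] turn/6 -0.01 shift [-0.0051  0.0022  0.0954] w 0.999 gf 0.0 F [-0.7  0.6 -1.2] t 9.7167
```

View pics/s5.png

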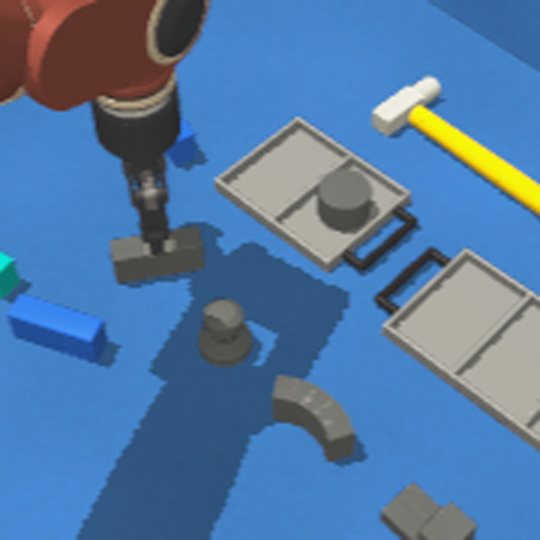

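The disc stands flat in tray2's handle pocket, at crop pixel (345,200). The gripper is over the middle of the bar, at (155,250), so I'll lower and grip.

Call:
{"method": "move_arm", "body": {
  "targets": [
    [[100,-0.004,0.002,0.03,0],[100,0,0,0.03,0],[100,0,0,0.025,0],[100,0,0,0.01,0],[100,0,0,0,0]]
  ]
}}

```text
time: 10.18
tool_pos: [0.4483, 0.1778, 0.0425]
tool_rot: [-0.001, 0.273, 0.962, -0.001]
contact_force: [0.5, -0.2, -0.0]
gripper_width: 1.001
grasp_force: 0.0
```

Call:
{"method": "move_arm", "body": {
  "targets": [
    [[10,0,0,0,0],[10,0,0,0,0],[10,0,0,0,0],[10,0,0,0,0],[10,0,0,0,0]]
  ]
}}

```text
time: 10.6
tool_pos: [0.449, 0.1782, 0.0444]
tool_rot: [0.0, 0.272, 0.962, -0.0]
contact_force: [-5.3, 0.3, 1.7]
gripper_width: 0.311
grasp_force: 59.6
```

Call:
{"method": "move_arm", "body": {
  "targets": [
    [[10,0,0,0,0],[10,0,0,0,0],[10,0,0,0,0],[10,0,0,0,0],[10,0,0,0,0]]
  ]
}}

```text
time: 11.02
tool_pos: [0.4491, 0.1782, 0.0444]
tool_rot: [0.001, 0.272, 0.962, 0.0]
contact_force: [-2.2, -0.7, 5.9]
gripper_width: 0.311
grasp_force: 61.4
```

Call:
{"method": "move_arm", "body": {
  "targets": [
    [[10,0,0,-0.02,0],[10,0,0,-0.03,0],[10,0,0,-0.04,0],[10,0,0,-0.04,0],[10,0,0,0,0]]
  ]
}}

```text
time: 11.43
tool_pos: [0.4506, 0.1789, 0.1254]
tool_rot: [0.003, 0.272, 0.962, 0.002]
contact_force: [2.6, 1.3, -6.4]
gripper_width: 0.312
grasp_force: 61.1
```

```bash
python3 - <<'E'
from h import *
go(.616,-.0687,.048,93.6)
E
```

```text
yaw 58.41 pos [0.4506 0.1789 0.1254] turn/6 -5.865 shift [-0.2493 -0.4292  0.129 ] w 0.312 gf 61.1 F [ 2.6  1.3 -6.4] t 11.4333
```

Call:
{"method": "move_arm", "body": {
  "targets": [
    [[10,0,0,0,-0.98],[10,0,0,0,-0.98],[10,0,0,0,-0.98],[10,0,0,0,-0.98],[10,0,0,0,-0.98]]
  ]
}}

```text
time: 11.85
tool_pos: [0.4465, 0.1779, 0.1185]
tool_rot: [-0.002, 0.017, 1.0, -0.0]
contact_force: [0.9, 0.2, -7.8]
gripper_width: 0.313
grasp_force: 60.8
```

Call:
{"method": "move_arm", "body": {
  "targets": [
    [[10,0,0,0,-0.98],[10,-0.019,-0.033,0,0],[10,-0.019,-0.033,0,0],[10,-0.019,-0.033,0,0],[10,-0.019,-0.033,0,0]]
  ]
}}

```text
time: 12.27
tool_pos: [0.4975, 0.1014, 0.1185]
tool_rot: [-0.002, -0.032, 0.999, 0.0]
contact_force: [0.2, -0.3, -8.4]
gripper_width: 0.313
grasp_force: 61.1
```

Call:
{"method": "move_arm", "body": {
  "targets": [
    [[10,-0.019,-0.033,0,0],[10,-0.019,-0.033,0,0],[10,-0.019,-0.033,0,0],[10,-0.019,-0.033,0,0],[10,-0.019,-0.033,0,0]]
  ]
}}

```text
time: 12.68
tool_pos: [0.5608, 0.0063, 0.1182]
tool_rot: [-0.002, -0.032, 0.999, 0.001]
contact_force: [1.1, -0.2, -8.4]
gripper_width: 0.312
grasp_force: 61.1
```

Call:
{"method": "move_arm", "body": {
  "targets": [
    [[10,-0.019,-0.033,0,0],[10,-0.019,-0.033,0,0],[10,-0.019,-0.033,0,0],[10,-0.019,-0.033,0,0],[10,0,0,0.01,0]]
  ]
}}

```text
time: 13.1
tool_pos: [0.6145, -0.0726, 0.1144]
tool_rot: [0.001, -0.031, 1.0, -0.001]
contact_force: [0.8, 0.8, -6.5]
gripper_width: 0.309
grasp_force: 61.6
```

Call:
{"method": "move_arm", "body": {
  "targets": [
    [[10,0,0,0.02,0],[10,0,0,0.01,0],[10,0,0,0.01,0],[10,0,0,0,0],[10,0,0,0,0]]
  ]
}}

```text
time: 13.52
tool_pos: [0.6118, -0.0682, 0.0898]
tool_rot: [-0.001, -0.033, 0.999, 0.0]
contact_force: [0.2, 0.3, -7.1]
gripper_width: 0.316
grasp_force: 61.3
```

```bash
python3 - <<'E'
from h import *
go(.616,-.0687,.048,93.6)
E
```

```text
yaw 93.73 pos [ 0.6118 -0.0682  0.0898] turn/6 0.022 shift [-0.007  -0.0013  0.0697] w 0.316 gf 61.3 F [ 0.2  0.3 -7.1] t 13.5167
```

Call:
{"method": "move_arm", "body": {
  "targets": [
    [[10,-0.006,-0.001,0.025,0],[10,0,0,0.02,0],[10,0,0,0.013,0],[10,0,0,0.006,0],[10,0,0,0,0]]
  ]
}}

```text
time: 13.93
tool_pos: [0.6152, -0.069, 0.0511]
tool_rot: [-0.002, -0.032, 0.999, 0.0]
contact_force: [-0.9, 0.1, -8.2]
gripper_width: 0.313
grasp_force: 61.3
```

Call:
{"method": "move_arm", "body": {
  "targets": [
    [[10,0,0,0.003,0],[10,0,0,0,0],[10,0,0,0,0]]
  ]
}}

```text
time: 14.18
tool_pos: [0.617, -0.0696, 0.0518]
tool_rot: [0.001, -0.032, 0.999, -0.0]
contact_force: [0.2, -0.4, -7.3]
gripper_width: 0.316
grasp_force: 61.4
```

Call:
{"method": "move_arm", "body": {
  "targets": [
    [[10,0,0,0.003,0],[10,0,0,0,0],[10,0,0,0,0]]
  ]
}}

```text
time: 14.43
tool_pos: [0.6166, -0.0695, 0.0494]
tool_rot: [0.0, -0.032, 0.999, -0.0]
contact_force: [0.2, -1.3, -8.0]
gripper_width: 0.312
grasp_force: 61.4
```

```bash
python3 - <<'E'
from h import *
go(.616,-.0687,.048,93.6)
f=grab_frame("side"); cv2.imwrite("pics/s6.png",cv2.resize(f[150:310,330:490,::-1],None,fx=3.5,fy=3.5,interpolation=cv2.INTER_CUBIC))
E
```

```text
yaw 93.68 pos [ 0.6166 -0.0695  0.0494] turn/6 0.014 shift [0.0009 0.0013 0.0024] w 0.312 gf 61.4 F [ 0.2 -1.3 -8. ] t 14.4333
```

View pics/s6.png

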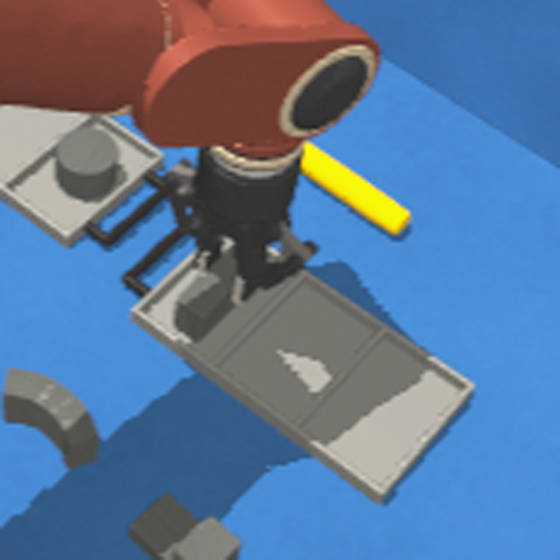

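The bar is lined up inside tray3's handle-end pocket, its near end at crop pixel (200,310). I'll take it the last 1–2 mm down.

Call:
{"method": "move_arm", "body": {
  "targets": [
    [[10,0,0,0.003,0],[10,0,0,0,0],[10,0,0,0,0]]
  ]
}}

```text
time: 14.73
tool_pos: [0.617, -0.0696, 0.0485]
tool_rot: [0.0, -0.032, 0.999, -0.0]
contact_force: [-2.8, -0.4, -2.1]
gripper_width: 0.315
grasp_force: 62.3
```

Call:
{"method": "move_arm", "body": {
  "targets": [
    [[10,0,0,0.002,0],[10,0,0,0,0],[10,0,0,0,0]]
  ]
}}

```text
time: 14.98
tool_pos: [0.6171, -0.0696, 0.0484]
tool_rot: [0.0, -0.032, 0.999, -0.0]
contact_force: [-5.6, 0.6, 5.4]
gripper_width: 0.315
grasp_force: 63.2
```

Call:
{"method": "move_arm", "body": {
  "targets": [
    [[50,0,0,-0.001,0],[50,0,0,0,0],[50,0,0,0,0],[50,0,0,0,0],[50,0,0,0,0]]
  ]
}}

```text
time: 15.4
tool_pos: [0.6169, -0.0696, 0.0472]
tool_rot: [0.0, -0.032, 0.999, -0.0]
contact_force: [-0.2, 0.5, -0.3]
gripper_width: 0.5
grasp_force: 0.0
```

Call:
{"method": "move_arm", "body": {
  "targets": [
    [[50,0,0,-0.04,0],[50,0,0,-0.05,0],[50,0,0,-0.05,0],[70,0,0,0,0],[70,0,0,0,0]]
  ]
}}

```text
time: 15.82
tool_pos: [0.6185, -0.0699, 0.1341]
tool_rot: [0.003, -0.032, 0.999, -0.001]
contact_force: [-0.3, 0.3, -0.1]
gripper_width: 0.702
grasp_force: 0.0
```

```bash
python3 - <<'E'
from h import *
go(.433,.064,.050,93.6)
E
```

```text
yaw 93.69 pos [ 0.6185 -0.0699  0.1341] turn/6 0.014 shift [0.2945 0.2421 0.1401] w 0.702 gf 0.0 F [-0.3  0.3 -0.1] t 15.8167
```

Call:
{"method": "move_arm", "body": {
  "targets": [
    [[70,0.0325,0.0269,0,0],[70,0.0325,0.0269,0,0],[70,0.0325,0.0269,0,0],[70,0.0325,0.0269,0,0],[70,0.0325,0.0269,0,0]]
  ]
}}

```text
time: 16.23
tool_pos: [0.5121, 0.0055, 0.129]
tool_rot: [-0.001, -0.032, 0.999, 0.0]
contact_force: [1.0, 0.3, -0.9]
gripper_width: 0.697
grasp_force: 0.0
```

Call:
{"method": "move_arm", "body": {
  "targets": [
    [[70,0.0325,0.0269,0,0],[70,0.0325,0.0269,0,0],[70,0.0325,0.0269,0,0],[70,0.0325,0.0269,0,0],[70,0,0,0,0]]
  ]
}}

```text
time: 16.65
tool_pos: [0.4281, 0.066, 0.1283]
tool_rot: [-0.003, -0.033, 0.999, 0.001]
contact_force: [-0.1, -1.1, -0.1]
gripper_width: 0.697
grasp_force: 0.0
```

Call:
{"method": "move_arm", "body": {
  "targets": [
    [[70,0,0,0.02,0],[70,0,0,0,0],[70,0,0,0,0]]
  ]
}}

```text
time: 16.9
tool_pos: [0.4313, 0.0641, 0.1175]
tool_rot: [-0.002, -0.032, 0.999, 0.0]
contact_force: [0.0, -0.6, -0.2]
gripper_width: 0.698
grasp_force: 0.0
```

```bash
python3 - <<'E'
from h import *
go(.433,.064,.050,93.6)
f=grab_frame("side"); cv2.imwrite("pics/s7.png",cv2.resize(f[160:320,260:480,::-1],None,fx=3.5,fy=3.5,interpolation=cv2.INTER_CUBIC))
E
```

```text
yaw 93.68 pos [0.4313 0.0641 0.1175] turn/6 0.013 shift [-0.0029 -0.0003  0.1125] w 0.698 gf 0.0 F [ 0.  -0.6 -0.2] t 16.9
```

View pics/s7.png

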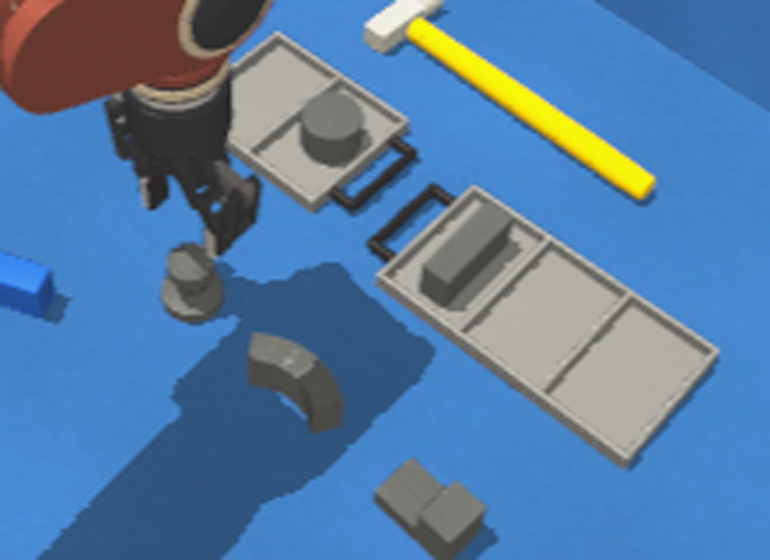

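The bar stands in tray3's handle pocket, at crop pixel (465,255). The fingers straddle the mushroom head at (190,262). I'll lower, grip and lift.

Call:
{"method": "move_arm", "body": {
  "targets": [
    [[70,-0.002,0,0.035,0],[70,0,0,0.035,0],[70,0,0,0.03,0],[70,0,0,0.0125,0],[70,0,0,0,0]]
  ]
}}

```text
time: 17.37
tool_pos: [0.432, 0.0641, 0.0495]
tool_rot: [-0.002, -0.032, 0.999, 0.0]
contact_force: [0.8, 0.0, 0.2]
gripper_width: 0.701
grasp_force: 0.0
```

Call:
{"method": "move_arm", "body": {
  "targets": [
    [[20,0,0,0,0],[20,0,0,0,0],[20,0,0,0,0],[20,0,0,0,0],[20,0,0,0,0]]
  ]
}}

```text
time: 17.78
tool_pos: [0.4347, 0.0644, 0.053]
tool_rot: [0.002, -0.032, 0.999, -0.0]
contact_force: [0.7, 0.2, 5.2]
gripper_width: 0.415
grasp_force: 60.8
```

Call:
{"method": "move_arm", "body": {
  "targets": [
    [[20,0,0,0,0],[20,0,0,0,0],[20,0,0,0,0],[20,0,0,0,0]]
  ]
}}

```text
time: 18.12
tool_pos: [0.4347, 0.0644, 0.053]
tool_rot: [0.002, -0.032, 0.999, -0.0]
contact_force: [-1.3, 0.5, 5.9]
gripper_width: 0.41
grasp_force: 60.8
```

Call:
{"method": "move_arm", "body": {
  "targets": [
    [[20,0,0,-0.02,0],[20,0,0,-0.03,0],[20,0,0,-0.04,0],[20,0,0,-0.04,0],[20,0,0,0,0]]
  ]
}}

```text
time: 18.53
tool_pos: [0.4358, 0.0642, 0.1336]
tool_rot: [0.004, -0.032, 0.999, -0.0]
contact_force: [1.4, -0.0, -1.4]
gripper_width: 0.413
grasp_force: 61.0
```

```bash
python3 - <<'E'
from h import *
go(.621,-.1475,.055,93.6)
E
```

```text
yaw 93.69 pos [0.4358 0.0642 0.1336] turn/6 0.015 shift [-0.2858 -0.3716  0.131 ] w 0.413 gf 61.0 F [ 1.4 -0.  -1.4] t 18.5333
```

Call:
{"method": "move_arm", "body": {
  "targets": [
    [[20,-0.0222,-0.0286,0,0],[20,-0.0222,-0.0286,0,0],[20,-0.0222,-0.0286,0,0],[20,-0.0222,-0.0286,0,0],[20,-0.0222,-0.0286,0,0]]
  ]
}}

```text
time: 18.95
tool_pos: [0.5044, -0.0176, 0.1268]
tool_rot: [-0.002, -0.032, 0.999, 0.0]
contact_force: [0.5, 0.0, -3.4]
gripper_width: 0.409
grasp_force: 61.1
```

Call:
{"method": "move_arm", "body": {
  "targets": [
    [[20,-0.0222,-0.0286,0,0],[20,-0.0222,-0.0286,0,0],[20,-0.0222,-0.0286,0,0],[20,-0.0222,-0.0286,0,0],[20,-0.0222,-0.0286,0,0]]
  ]
}}

```text
time: 19.37
tool_pos: [0.5764, -0.0989, 0.1263]
tool_rot: [-0.002, -0.032, 0.999, 0.001]
contact_force: [0.2, -0.5, -3.6]
gripper_width: 0.413
grasp_force: 61.1
```

Call:
{"method": "move_arm", "body": {
  "targets": [
    [[20,-0.0222,-0.0286,0,0],[20,-0.0222,-0.0286,0,0],[20,-0.0222,-0.0286,0,0],[20,0,0,0.015,0],[20,0,0,0.015,0]]
  ]
}}

```text
time: 19.78
tool_pos: [0.6201, -0.1478, 0.1091]
tool_rot: [-0.001, -0.032, 1.0, 0.0]
contact_force: [0.3, -0.1, -4.0]
gripper_width: 0.416
grasp_force: 61.2
```

Call:
{"method": "move_arm", "body": {
  "targets": [
    [[20,0,0,0.015,0],[20,0,0,0.01,0],[20,0,0,0,0],[20,0,0,0,0]]
  ]
}}

```text
time: 20.12
tool_pos: [0.6193, -0.1463, 0.095]
tool_rot: [-0.001, -0.032, 0.999, 0.0]
contact_force: [0.1, -0.2, -2.8]
gripper_width: 0.412
grasp_force: 61.2
```

```bash
python3 - <<'E'
from h import *
go(.621,-.1475,.059,93.6)
E
```

```text
yaw 93.72 pos [ 0.6193 -0.1463  0.095 ] turn/6 0.02 shift [-0.0026 -0.0022  0.06  ] w 0.412 gf 61.2 F [ 0.1 -0.2 -2.8] t 20.1167
```

Call:
{"method": "move_arm", "body": {
  "targets": [
    [[20,-0.002,-0.002,0.025,0],[20,0,0,0.02,0],[20,0,0,0.01,0],[20,0,0,0.005,0],[20,0,0,0,0]]
  ]
}}

```text
time: 20.53
tool_pos: [0.6206, -0.1479, 0.0586]
tool_rot: [-0.001, -0.032, 0.999, 0.001]
contact_force: [-0.5, -0.0, -3.3]
gripper_width: 0.417
grasp_force: 61.1
```

Call:
{"method": "move_arm", "body": {
  "targets": [
    [[20,0,0,0.003,0],[20,0,0,0,0],[20,0,0,0,0]]
  ]
}}

```text
time: 20.78
tool_pos: [0.6221, -0.1485, 0.0592]
tool_rot: [0.0, -0.032, 0.999, -0.0]
contact_force: [0.3, -0.1, -3.6]
gripper_width: 0.416
grasp_force: 61.2
```

Call:
{"method": "move_arm", "body": {
  "targets": [
    [[20,0,0,0.002,0],[20,0,0,0,0],[20,0,0,0,0]]
  ]
}}

```text
time: 21.03
tool_pos: [0.6218, -0.1483, 0.0576]
tool_rot: [0.0, -0.032, 0.999, -0.0]
contact_force: [0.3, -0.0, -4.2]
gripper_width: 0.413
grasp_force: 61.2
```

Call:
{"method": "move_arm", "body": {
  "targets": [
    [[20,0,0,0.002,0],[20,0,0,0,0],[20,0,0,0,0]]
  ]
}}

```text
time: 21.28
tool_pos: [0.622, -0.1484, 0.0571]
tool_rot: [0.0, -0.032, 0.999, -0.0]
contact_force: [-2.4, 1.9, 2.3]
gripper_width: 0.416
grasp_force: 61.7
```

Call:
{"method": "move_arm", "body": {
  "targets": [
    [[20,0,0,0.001,0],[20,0,0,0,0],[20,0,0,0,0]]
  ]
}}

```text
time: 21.53
tool_pos: [0.622, -0.1484, 0.0571]
tool_rot: [0.0, -0.032, 0.999, -0.0]
contact_force: [-4.9, 2.0, 6.4]
gripper_width: 0.411
grasp_force: 62.1
```

Call:
{"method": "move_arm", "body": {
  "targets": [
    [[60,0,0,-0.001,0],[60,0,0,0,0],[60,0,0,0,0],[60,0,0,0,0],[60,0,0,0,0]]
  ]
}}

```text
time: 21.95
tool_pos: [0.6218, -0.1484, 0.0561]
tool_rot: [0.0, -0.032, 0.999, -0.0]
contact_force: [0.5, 0.6, 0.8]
gripper_width: 0.6
grasp_force: 0.0
```

Call:
{"method": "move_arm", "body": {
  "targets": [
    [[60,0,0,-0.04,0],[60,0,0,-0.05,0],[60,0,0,-0.03,0],[80,0,0,0,1],[80,0,0,0,1]]
  ]
}}

```text
time: 22.37
tool_pos: [0.6231, -0.1488, 0.1308]
tool_rot: [0.002, 0.075, 0.997, -0.001]
contact_force: [0.9, -0.0, -0.4]
gripper_width: 0.797
grasp_force: 0.0
```

Call:
{"method": "move_arm", "body": {
  "targets": [
    [[80,0,0,0,1],[80,0,0,0,1],[80,0,0,0,1],[80,0,0,0,1],[80,0,0,0,1]]
  ]
}}

```text
time: 22.78
tool_pos: [0.6217, -0.1483, 0.128]
tool_rot: [-0.0, 0.331, 0.944, -0.0]
contact_force: [0.0, -0.2, -0.1]
gripper_width: 0.803
grasp_force: 0.0
```

Call:
{"method": "move_arm", "body": {
  "targets": [
    [[80,0,0,0,1],[80,0,0,0,1],[80,0,0,0,1],[80,0,0,0,1],[80,0,0,0,1]]
  ]
}}

```text
time: 23.2
tool_pos: [0.6217, -0.1483, 0.128]
tool_rot: [0.0, 0.564, 0.826, 0.0]
contact_force: [-0.6, 0.7, 1.1]
gripper_width: 0.797
grasp_force: 0.0
```

Call:
{"method": "move_arm", "body": {
  "targets": [
    [[80,0,0,0,1],[80,0,0,0,1],[80,0,0,0,1],[80,0,0,0,0.35],[80,0,0,0,0]]
  ]
}}

```text
time: 23.62
tool_pos: [0.6217, -0.1483, 0.1281]
tool_rot: [-0.0, 0.697, 0.717, -0.0]
contact_force: [0.1, -0.0, -0.6]
gripper_width: 0.801
grasp_force: 0.0
```

```bash
python3 - <<'E'
from h import *
go(.429,-.214,.043,1.5)
E
```

```text
yaw 1.55 pos [ 0.6217 -0.1483  0.1281] turn/6 0.009 shift [-0.101  -0.3239  0.1418] w 0.801 gf 0.0 F [ 0.1 -0.  -0.6] t 23.6167
```

Call:
{"method": "move_arm", "body": {
  "targets": [
    [[80,-0.0112,-0.036,0,0],[80,-0.0112,-0.036,0,0],[80,-0.0112,-0.036,0,0],[80,-0.0112,-0.036,0,0],[80,-0.0112,-0.036,0,0]]
  ]
}}

```text
time: 24.03
tool_pos: [0.5137, -0.1851, 0.1281]
tool_rot: [0.0, 0.697, 0.717, -0.0]
contact_force: [-0.5, 0.9, 0.4]
gripper_width: 0.802
grasp_force: 0.0
```

Call:
{"method": "move_arm", "body": {
  "targets": [
    [[80,-0.0112,-0.036,0,0],[80,-0.0112,-0.036,0,0],[80,-0.0112,-0.036,0,0],[80,-0.0112,-0.036,0,0],[80,0,0,0,0]]
  ]
}}

```text
time: 24.45
tool_pos: [0.4264, -0.2147, 0.1276]
tool_rot: [-0.001, 0.698, 0.716, -0.001]
contact_force: [0.0, -0.3, -0.2]
gripper_width: 0.798
grasp_force: 0.0
```

Call:
{"method": "move_arm", "body": {
  "targets": [
    [[80,0,0,0.03,0],[80,0,0,0.02,0],[80,0,0,0,0],[80,0,0,0,0]]
  ]
}}

```text
time: 24.78
tool_pos: [0.4287, -0.2134, 0.0971]
tool_rot: [-0.001, 0.697, 0.717, -0.0]
contact_force: [0.0, 0.4, 0.5]
gripper_width: 0.8
grasp_force: 0.0
```

```bash
python3 - <<'E'
from h import *
go(.429,-.214,.043,1.5)
f=grab_frame("side"); cv2.imwrite("pics/s8.png",cv2.resize(f[170:360,290:480,::-1],None,fx=3.1,fy=3.1,interpolation=cv2.INTER_CUBIC))
E
```

```text
yaw 1.63 pos [ 0.4287 -0.2134  0.0971] turn/6 0.022 shift [-0.0009  0.0005  0.0901] w 0.8 gf 0.0 F [0.  0.4 0.5] t 24.7833
```

View pics/s8.png

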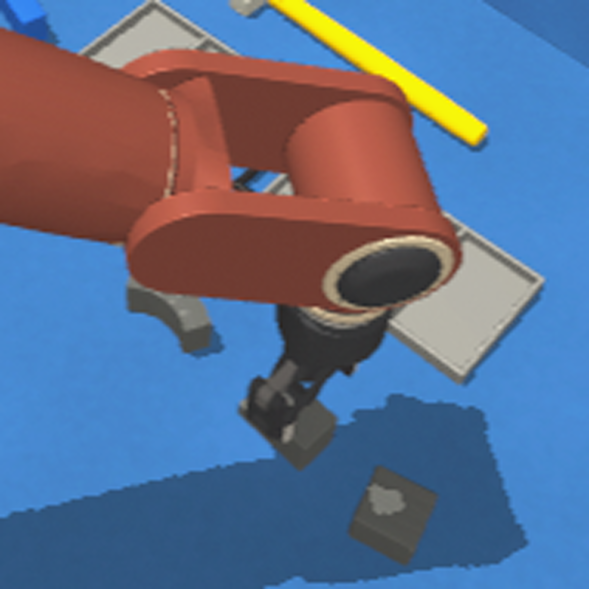

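The gripper straddles the heel's high part, at crop pixel (300,425), with the square block clear at (395,515). I'll lower, grip and lift.

Call:
{"method": "move_arm", "body": {
  "targets": [
    [[80,0,0,0.03,0],[80,0,0,0.03,0],[80,0,0,0.02,0],[80,0,0,0.01,0],[80,0,0,0,0]]
  ]
}}

```text
time: 25.25
tool_pos: [0.4287, -0.2136, 0.0433]
tool_rot: [-0.001, 0.697, 0.717, -0.0]
contact_force: [-0.7, 0.1, 0.3]
gripper_width: 0.797
grasp_force: 0.0
```

Call:
{"method": "move_arm", "body": {
  "targets": [
    [[20,0,0,0,0],[20,0,0,0,0],[20,0,0,0,0],[20,0,0,0,0],[20,0,0,0,0]]
  ]
}}

```text
time: 25.67
tool_pos: [0.4301, -0.215, 0.0458]
tool_rot: [0.001, 0.697, 0.717, 0.0]
contact_force: [-0.3, -0.3, 5.7]
gripper_width: 0.457
grasp_force: 63.1
```

Call:
{"method": "move_arm", "body": {
  "targets": [
    [[20,0,0,0,0],[20,0,0,0,0],[20,0,0,0,0],[20,0,0,0,0]]
  ]
}}

```text
time: 26.0
tool_pos: [0.4301, -0.215, 0.0459]
tool_rot: [0.001, 0.697, 0.717, 0.0]
contact_force: [-0.7, -0.3, 5.9]
gripper_width: 0.46
grasp_force: 63.1
```

Call:
{"method": "move_arm", "body": {
  "targets": [
    [[20,0,0,-0.02,0],[20,0,0,-0.03,0],[20,0,0,-0.04,0],[20,0,0,-0.04,0],[20,0,0,0,0]]
  ]
}}

```text
time: 26.42
tool_pos: [0.4309, -0.2153, 0.1258]
tool_rot: [0.004, 0.697, 0.717, 0.001]
contact_force: [3.0, -1.0, -5.3]
gripper_width: 0.452
grasp_force: 62.4
```

```bash
python3 - <<'E'
from h import *
go(.644,-.2252,.05,93.6); print(state()["ft_torque"])
E
```

```text
yaw 1.59 pos [ 0.4309 -0.2153  0.1258] turn/6 -15.336 shift [-0.3534 -0.0387  0.1264] w 0.452 gf 62.4 F [ 3.  -1.  -5.3] t 26.4167
[-0.23739362 -0.18944787 -0.01301906]
```

Call:
{"method": "move_arm", "body": {
  "targets": [
    [[20,0,0,0,-0.96],[20,0,0,0,-0.96],[20,0,0,0,-0.96],[20,0,0,0,-0.96],[20,0,0,0,-0.96]]
  ]
}}

```text
time: 26.83
tool_pos: [0.4275, -0.213, 0.119]
tool_rot: [-0.002, 0.495, 0.869, 0.0]
contact_force: [-0.0, 0.4, -6.9]
gripper_width: 0.458
grasp_force: 62.4
```

Call:
{"method": "move_arm", "body": {
  "targets": [
    [[20,0,0,0,-0.96],[20,0,0,0,-0.96],[20,0,0,0,-0.96],[20,0,0,0,-0.96],[20,0,0,0,-0.96]]
  ]
}}

```text
time: 27.25
tool_pos: [0.4275, -0.213, 0.119]
tool_rot: [-0.002, 0.263, 0.965, 0.001]
contact_force: [1.2, -0.2, -6.2]
gripper_width: 0.456
grasp_force: 62.4
```

Call:
{"method": "move_arm", "body": {
  "targets": [
    [[20,0,0,0,-0.96],[20,0,0,0,-0.96],[20,0,0,0,-0.96],[20,0,0,0,-0.96],[20,0,0,0,-0.96]]
  ]
}}

```text
time: 27.67
tool_pos: [0.4275, -0.213, 0.119]
tool_rot: [-0.002, 0.015, 1.0, 0.001]
contact_force: [0.1, 0.2, -6.5]
gripper_width: 0.455
grasp_force: 62.4
```

Call:
{"method": "move_arm", "body": {
  "targets": [
    [[20,0,0,0,-0.94],[20,-0.0297,-0.003,0,0],[20,-0.0297,-0.003,0,0],[20,-0.0297,-0.003,0,0],[20,-0.0297,-0.003,0,0]]
  ]
}}

```text
time: 28.08
tool_pos: [0.4998, -0.2158, 0.1188]
tool_rot: [-0.002, -0.031, 1.0, 0.001]
contact_force: [0.1, 0.4, -7.1]
gripper_width: 0.453
grasp_force: 62.2
```

Call:
{"method": "move_arm", "body": {
  "targets": [
    [[20,-0.0297,-0.003,0,0],[20,-0.0297,-0.003,0,0],[20,-0.0297,-0.003,0,0],[20,-0.0297,-0.003,0,0],[20,-0.0297,-0.003,0,0]]
  ]
}}

```text
time: 28.5
tool_pos: [0.5893, -0.2192, 0.1182]
tool_rot: [-0.002, -0.032, 0.999, 0.001]
contact_force: [-0.4, -0.2, -6.3]
gripper_width: 0.452
grasp_force: 62.2
```

Call:
{"method": "move_arm", "body": {
  "targets": [
    [[20,-0.0297,-0.003,0,0],[20,-0.0297,-0.003,0,0],[20,-0.0297,-0.003,0,0],[20,0,0,0.02,0],[20,0,0,0.02,0]]
  ]
}}

```text
time: 28.92
tool_pos: [0.6437, -0.2218, 0.0954]
tool_rot: [-0.001, -0.032, 0.999, 0.0]
contact_force: [-0.8, 0.4, -6.9]
gripper_width: 0.458
grasp_force: 62.4
```

Call:
{"method": "move_arm", "body": {
  "targets": [
    [[20,0,0,0.01,0],[20,0,0,0,0],[20,0,0,0,0]]
  ]
}}

```text
time: 29.17
tool_pos: [0.6419, -0.2216, 0.0896]
tool_rot: [-0.002, -0.031, 1.0, 0.001]
contact_force: [0.0, -0.8, -6.4]
gripper_width: 0.456
grasp_force: 62.1
```

```bash
python3 - <<'E'
from h import *
go(.644,-.2252,.052,93.6); print(state()["ft_torque"])
E
```

```text
yaw 93.6 pos [ 0.6419 -0.2216  0.0896] turn/6 0.001 shift [-0.0031 -0.0063  0.0627] w 0.456 gf 62.1 F [ 0.  -0.8 -6.4] t 29.1667
[-0.04561475 -0.10971033  0.00513031]
```

Call:
{"method": "move_arm", "body": {
  "targets": [
    [[20,-0.003,-0.006,0.025,0],[20,0,0,0.02,0],[20,0,0,0.013,0],[20,0,0,0.004,0],[20,0,0,0,0]]
  ]
}}

```text
time: 29.58
tool_pos: [0.6446, -0.2251, 0.0529]
tool_rot: [-0.002, -0.032, 1.0, 0.001]
contact_force: [-0.5, -0.5, -6.6]
gripper_width: 0.454
grasp_force: 62.1
```

Call:
{"method": "move_arm", "body": {
  "targets": [
    [[20,0,0,0.002,0],[20,0,0,0,0],[20,0,0,0,0]]
  ]
}}

```text
time: 29.83
tool_pos: [0.6464, -0.2258, 0.0546]
tool_rot: [0.001, -0.032, 0.999, -0.0]
contact_force: [-0.2, 0.5, -6.0]
gripper_width: 0.455
grasp_force: 62.1
```

Call:
{"method": "move_arm", "body": {
  "targets": [
    [[20,0,0,0.002,0],[20,0,0,0,0],[20,0,0,0,0]]
  ]
}}

```text
time: 30.08
tool_pos: [0.6459, -0.2256, 0.0528]
tool_rot: [0.0, -0.032, 0.999, -0.0]
contact_force: [-0.2, 0.0, -6.9]
gripper_width: 0.455
grasp_force: 62.1
```

Call:
{"method": "move_arm", "body": {
  "targets": [
    [[20,0,0,0.003,0],[20,0,0,0,0],[20,0,0,0,0]]
  ]
}}

```text
time: 30.33
tool_pos: [0.6457, -0.2256, 0.0506]
tool_rot: [-0.0, -0.032, 1.0, 0.0]
contact_force: [0.5, 0.6, -6.9]
gripper_width: 0.457
grasp_force: 62.2
```

Call:
{"method": "move_arm", "body": {
  "targets": [
    [[20,0,0,0.002,0],[20,0,0,0,0],[20,0,0,0,0]]
  ]
}}

```text
time: 30.58
tool_pos: [0.646, -0.2257, 0.0499]
tool_rot: [0.0, -0.032, 0.999, -0.0]
contact_force: [-1.2, -0.3, -5.8]
gripper_width: 0.456
grasp_force: 62.4
```

Call:
{"method": "move_arm", "body": {
  "targets": [
    [[20,0,0,0.002,0],[20,0,0,0,0],[20,0,0,0,0]]
  ]
}}

```text
time: 30.83
tool_pos: [0.6461, -0.2258, 0.0499]
tool_rot: [0.0, -0.032, 0.999, -0.0]
contact_force: [-5.0, 1.7, 4.7]
gripper_width: 0.456
grasp_force: 63.6
```

Call:
{"method": "move_arm", "body": {
  "targets": [
    [[58,0,0,-0.001,0],[58,0,0,0,0],[58,0,0,0,0],[58,0,0,0,0],[58,0,0,0,0]]
  ]
}}

```text
time: 31.25
tool_pos: [0.6462, -0.2258, 0.0492]
tool_rot: [0.0, -0.032, 1.0, -0.0]
contact_force: [0.5, 0.1, 0.2]
gripper_width: 0.581
grasp_force: 0.0
```

Call:
{"method": "move_arm", "body": {
  "targets": [
    [[58,0,0,-0.04,0],[58,0,0,-0.05,0],[58,0,0,-0.04,0],[70,0,0,0,1],[70,0,0,0,1]]
  ]
}}

```text
time: 31.67
tool_pos: [0.6476, -0.2265, 0.1304]
tool_rot: [0.003, 0.076, 0.997, -0.001]
contact_force: [0.1, 0.0, 0.6]
gripper_width: 0.704
grasp_force: 0.0
```

Call:
{"method": "move_arm", "body": {
  "targets": [
    [[70,0,0,0,1],[70,0,0,0,1],[70,0,0,0,1],[70,0,0,0,1],[70,0,0,0,1]]
  ]
}}

```text
time: 32.08
tool_pos: [0.6459, -0.2257, 0.127]
tool_rot: [0.0, 0.331, 0.944, 0.0]
contact_force: [-0.1, -0.5, -0.4]
gripper_width: 0.699
grasp_force: 0.0
```

Call:
{"method": "move_arm", "body": {
  "targets": [
    [[70,0,0,0,1],[70,0,0,0,1],[70,0,0,0,1],[70,0,0,0,1],[70,0,0,0,1]]
  ]
}}

```text
time: 32.5
tool_pos: [0.6459, -0.2258, 0.127]
tool_rot: [0.0, 0.564, 0.826, 0.0]
contact_force: [0.4, -0.7, 0.1]
gripper_width: 0.704
grasp_force: 0.0
```

Call:
{"method": "move_arm", "body": {
  "targets": [
    [[70,0,0,0,1],[70,0,0,0,1],[70,0,0,0,0.7],[70,0,0,0,0],[70,0,0,0,0]]
  ]
}}

```text
time: 32.92
tool_pos: [0.6459, -0.2257, 0.127]
tool_rot: [0.0, 0.672, 0.74, 0.0]
contact_force: [0.8, 0.3, 0.1]
gripper_width: 0.701
grasp_force: 0.0
```

```bash
python3 - <<'E'
from h import *
go(.4396,-.0612,.04,5.4)
# curved refinement: first side/top contour of the top frame taken before motion
f=cv2.imread("pics/top0.png"); m=((cv2.cvtColor(f,cv2.COLOR_BGR2HSV)[...,1]<90)*255).astype(np.uint8)
y,x=np.nonzero(m[228:250,345:388]); y+=228;x+=345
P=np.array([onz("top",p,.04)[:2] for p in zip(x,y)])
print(P.min(0),P.max(0),P.mean(0)); d=P-P.mean(0); w,v=np.linalg.eigh(d.T@d); print(np.degrees(np.arctan2(v[1,1],v[0,1])))
E
```

```text
yaw 5.53 pos [ 0.6459 -0.2257  0.127 ] turn/6 0.022 shift [ 0.3053 -0.3165  0.1449] w 0.701 gf 0.0 F [0.8 0.3 0.1] t 32.9167
[ 0.41274479 -0.10144081] [ 0.44894184 -0.01355984] [ 0.43145425 -0.05796493]
96.40752168829765
```

Call:
{"method": "move_arm", "body": {
  "targets": [
    [[70,0.028,-0.0289,0,0],[70,0.028,-0.0289,0,0],[70,0.028,-0.0289,0,0],[70,0.028,-0.0289,0,0],[70,0.028,-0.0289,0,0]]
  ]
}}

```text
time: 33.33
tool_pos: [0.5507, -0.1496, 0.1269]
tool_rot: [0.0, 0.672, 0.74, 0.0]
contact_force: [0.6, 0.1, -0.5]
gripper_width: 0.699
grasp_force: 0.0
```

Call:
{"method": "move_arm", "body": {
  "targets": [
    [[70,0.028,-0.0289,0,0],[70,0.028,-0.0289,0,0],[70,0.028,-0.0289,0,0],[70,0.028,-0.0289,0,0],[70,0.028,-0.0289,0,0]]
  ]
}}

```text
time: 33.75
tool_pos: [0.4565, -0.0742, 0.127]
tool_rot: [0.0, 0.672, 0.74, 0.0]
contact_force: [-0.8, -0.4, -0.1]
gripper_width: 0.703
grasp_force: 0.0
```

Call:
{"method": "move_arm", "body": {
  "targets": [
    [[70,0.028,-0.0289,0,0],[70,0,0,0.03,0],[70,0,0,0.02,0],[70,0,0,0,0],[70,0,0,0,0]]
  ]
}}

```text
time: 34.17
tool_pos: [0.4381, -0.0596, 0.0967]
tool_rot: [-0.0, 0.672, 0.74, -0.0]
contact_force: [0.0, -0.7, -0.1]
gripper_width: 0.701
grasp_force: 0.0
```

```bash
python3 - <<'E'
from h import *
go(.4385,-.0595,.04,5.4)
f=grab_frame("side"); cv2.imwrite("pics/s9.png",cv2.resize(f[170:310,270:480,::-1],None,fx=3.7,fy=3.7,interpolation=cv2.INTER_CUBIC))
E
```

```text
yaw 5.49 pos [ 0.4381 -0.0596  0.0967] turn/6 0.015 shift [0.     0.0007 0.0945] w 0.701 gf 0.0 F [ 0.  -0.7 -0.1] t 34.1667
```

View pics/s9.png

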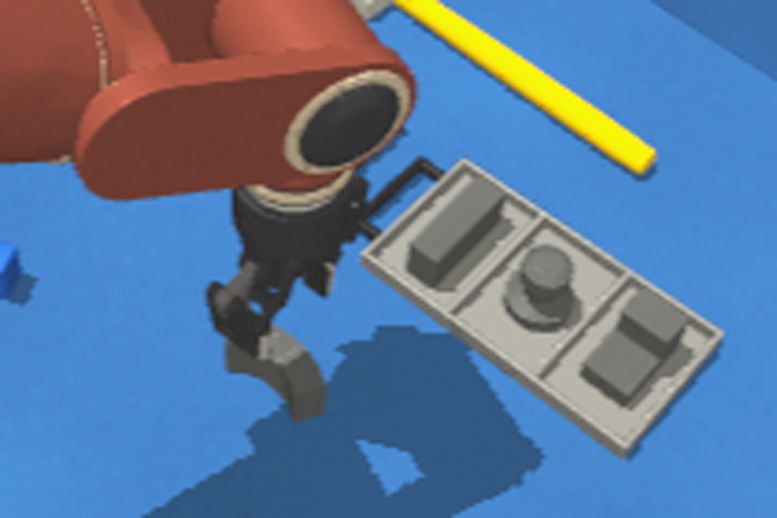

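Tray3 is complete. Bar (455,230), mushroom (545,290) and heel (635,345) all stand upright in their pockets. The gripper straddles the middle of the curved dolly at (280,355), so I'll grip it.

Call:
{"method": "move_arm", "body": {
  "targets": [
    [[70,0,0,0.035,0],[70,0,0,0.03,0],[70,0,0,0.02,0],[70,0,0,0.009,0],[70,0,0,0,0]]
  ]
}}

```text
time: 34.63
tool_pos: [0.4382, -0.0597, 0.0401]
tool_rot: [-0.001, 0.673, 0.74, -0.0]
contact_force: [-0.7, -0.7, -0.5]
gripper_width: 0.7
grasp_force: 0.0
```

Call:
{"method": "move_arm", "body": {
  "targets": [
    [[5,0,0,0,0],[5,0,0,0,0],[5,0,0,0,0],[5,0,0,0,0],[5,0,0,0,0]]
  ]
}}

```text
time: 35.05
tool_pos: [0.4393, -0.0601, 0.042]
tool_rot: [0.001, 0.673, 0.74, 0.0]
contact_force: [-2.5, -0.1, 6.9]
gripper_width: 0.274
grasp_force: 58.6
```

Call:
{"method": "move_arm", "body": {
  "targets": [
    [[5,0,0,0,0],[5,0,0,0,0],[5,0,0,0,0],[5,0,0,0,0]]
  ]
}}

```text
time: 35.38
tool_pos: [0.4393, -0.0602, 0.042]
tool_rot: [0.001, 0.673, 0.74, 0.0]
contact_force: [-2.9, -0.9, 6.0]
gripper_width: 0.273
grasp_force: 58.6
```

Call:
{"method": "move_arm", "body": {
  "targets": [
    [[5,0,0,-0.02,0],[5,0,0,-0.03,0],[5,0,0,-0.04,0],[5,0,0,-0.04,0],[5,0,0,0,0]]
  ]
}}

```text
time: 35.8
tool_pos: [0.4413, -0.0604, 0.1229]
tool_rot: [0.004, 0.673, 0.74, 0.002]
contact_force: [1.7, -0.2, -2.9]
gripper_width: 0.276
grasp_force: 59.0
```

```bash
python3 - <<'E'
from h import *
go(.6214,.1872,.05,92.4)
E
```

```text
yaw 5.43 pos [ 0.4413 -0.0604  0.1229] turn/6 -14.495 shift [-0.3172  0.3998  0.1216] w 0.276 gf 59.0 F [ 1.7 -0.2 -2.9] t 35.8
```

Call:
{"method": "move_arm", "body": {
  "targets": [
    [[5,0,0,0,-0.967],[5,0,0,0,-0.967],[5,0,0,0,-0.967],[5,0,0,0,-0.967],[5,0,0,0,-0.967]]
  ]
}}

```text
time: 36.22
tool_pos: [0.4373, -0.0592, 0.1162]
tool_rot: [-0.001, 0.464, 0.886, -0.0]
contact_force: [0.0, 0.3, -5.0]
gripper_width: 0.275
grasp_force: 58.9
```

Call:
{"method": "move_arm", "body": {
  "targets": [
    [[5,0,0,0,-0.967],[5,0,0,0,-0.967],[5,0,0,0,-0.967],[5,0,0,0,-0.967],[5,0,0,0,-0.967]]
  ]
}}

```text
time: 36.63
tool_pos: [0.4372, -0.0592, 0.1161]
tool_rot: [-0.001, 0.227, 0.974, 0.0]
contact_force: [-1.0, -0.1, -4.8]
gripper_width: 0.277
grasp_force: 59.0
```

Call:
{"method": "move_arm", "body": {
  "targets": [
    [[5,0,0,0,-0.967],[5,0,0,0,-0.967],[5,0,0,0,-0.967],[5,0,0,0,-0.967],[5,0,0,0,-0.967]]
  ]
}}

```text
time: 37.05
tool_pos: [0.4372, -0.0592, 0.1161]
tool_rot: [-0.001, -0.024, 1.0, 0.001]
contact_force: [-0.5, 0.2, -5.7]
gripper_width: 0.274
grasp_force: 59.0
```

Call:
{"method": "move_arm", "body": {
  "targets": [
    [[5,-0.0228,0.0285,0,0],[5,-0.0228,0.0285,0,0],[5,-0.0228,0.0285,0,0],[5,-0.0228,0.0285,0,0],[5,-0.0228,0.0285,0,0]]
  ]
}}

```text
time: 37.47
tool_pos: [0.5024, 0.0297, 0.116]
tool_rot: [-0.001, -0.021, 1.0, 0.0]
contact_force: [0.3, 0.2, -5.3]
gripper_width: 0.281
grasp_force: 59.1
```

Call:
{"method": "move_arm", "body": {
  "targets": [
    [[5,-0.0228,0.0285,0,0],[5,-0.0228,0.0285,0,0],[5,-0.0228,0.0285,0,0],[5,-0.0228,0.0285,0,0],[5,-0.0228,0.0285,0,0]]
  ]
}}

```text
time: 37.88
tool_pos: [0.567, 0.118, 0.1156]
tool_rot: [-0.002, -0.021, 1.0, 0.0]
contact_force: [-0.1, -0.6, -5.2]
gripper_width: 0.281
grasp_force: 59.1
```

Call:
{"method": "move_arm", "body": {
  "targets": [
    [[5,-0.0228,0.0285,0,0],[5,-0.0228,0.0285,0,0],[5,-0.0228,0.0285,0,0],[5,-0.0228,0.0285,0,0],[5,0,0,0,0]]
  ]
}}

```text
time: 38.3
tool_pos: [0.6202, 0.1904, 0.116]
tool_rot: [-0.0, -0.022, 1.0, 0.001]
contact_force: [0.3, 0.3, -3.8]
gripper_width: 0.28
grasp_force: 59.4
```

Call:
{"method": "move_arm", "body": {
  "targets": [
    [[5,0,0,0.02,0],[5,0,0,0.02,0],[5,0,0,0.01,0],[5,0,0,0,0],[5,0,0,0,0]]
  ]
}}

```text
time: 38.72
tool_pos: [0.6182, 0.1869, 0.0866]
tool_rot: [-0.002, -0.021, 1.0, -0.0]
contact_force: [-0.4, 0.1, -5.1]
gripper_width: 0.276
grasp_force: 59.3
```

```bash
python3 - <<'E'
from h import *
go(.6214,.1872,.048,92.5)
E
```

```text
yaw 92.41 pos [0.6182 0.1869 0.0866] turn/6 -0.015 shift [-0.0054  0.0003  0.0643] w 0.276 gf 59.3 F [-0.4  0.1 -5.1] t 38.7167
```

Call:
{"method": "move_arm", "body": {
  "targets": [
    [[5,-0.005,0,0.025,0],[5,0,0,0.02,0],[5,0,0,0.013,0],[5,0,0,0.006,0],[5,0,0,0,0]]
  ]
}}

```text
time: 39.13
tool_pos: [0.6212, 0.1875, 0.0479]
tool_rot: [-0.002, -0.021, 1.0, -0.0]
contact_force: [-1.1, -0.4, -4.9]
gripper_width: 0.276
grasp_force: 59.3
```

Call:
{"method": "move_arm", "body": {
  "targets": [
    [[5,0,0,0.002,0],[5,0,0,0,0],[5,0,0,0,0]]
  ]
}}

```text
time: 39.38
tool_pos: [0.6231, 0.1879, 0.0497]
tool_rot: [0.001, -0.021, 1.0, 0.0]
contact_force: [0.0, 0.4, -5.0]
gripper_width: 0.277
grasp_force: 59.3
```

Call:
{"method": "move_arm", "body": {
  "targets": [
    [[5,0,0,0.002,0],[5,0,0,0,0],[5,0,0,0,0]]
  ]
}}

```text
time: 39.63
tool_pos: [0.6227, 0.1879, 0.048]
tool_rot: [0.0, -0.021, 1.0, 0.0]
contact_force: [-0.3, -0.1, -6.2]
gripper_width: 0.275
grasp_force: 59.3
```

Call:
{"method": "move_arm", "body": {
  "targets": [
    [[5,0,0,0.002,0],[5,0,0,0,0],[5,0,0,0,0]]
  ]
}}

```text
time: 39.88
tool_pos: [0.6225, 0.1878, 0.0465]
tool_rot: [-0.0, -0.021, 1.0, -0.0]
contact_force: [-0.2, 0.3, -5.2]
gripper_width: 0.275
grasp_force: 59.3
```

Call:
{"method": "move_arm", "body": {
  "targets": [
    [[5,0,0,0.002,0],[5,0,0,0,0],[5,0,0,0,0]]
  ]
}}

```text
time: 40.13
tool_pos: [0.6228, 0.1878, 0.0461]
tool_rot: [0.0, -0.021, 1.0, -0.0]
contact_force: [-3.3, -1.3, 1.2]
gripper_width: 0.274
grasp_force: 59.9
```

Call:
{"method": "move_arm", "body": {
  "targets": [
    [[5,0,0,0.002,0],[5,0,0,0,0],[5,0,0,0,0]]
  ]
}}

```text
time: 40.38
tool_pos: [0.6229, 0.1879, 0.0461]
tool_rot: [-0.0, -0.021, 1.0, -0.0]
contact_force: [-6.4, -1.5, 7.4]
gripper_width: 0.275
grasp_force: 60.6
```

Call:
{"method": "move_arm", "body": {
  "targets": [
    [[45,0,0,-0.001,0],[45,0,0,0,0],[45,0,0,0,0],[45,0,0,0,0],[45,0,0,0,0]]
  ]
}}

```text
time: 40.8
tool_pos: [0.6228, 0.1878, 0.0449]
tool_rot: [0.0, -0.021, 1.0, 0.0]
contact_force: [0.3, 0.4, 0.5]
gripper_width: 0.448
grasp_force: 0.0
```

Call:
{"method": "move_arm", "body": {
  "targets": [
    [[45,0,0,-0.04,0],[45,0,0,-0.06,0],[45,0,0,-0.06,0],[45,0,0,-0.06,0],[45,0,0,-0.06,0]]
  ]
}}

```text
time: 41.22
tool_pos: [0.6224, 0.1878, 0.2143]
tool_rot: [0.0, -0.021, 1.0, 0.0]
contact_force: [0.6, -0.5, 0.9]
gripper_width: 0.453
grasp_force: 0.0
```

Call:
{"method": "move_arm", "body": {
  "targets": [
    [[45,0.05,0.04,0,0],[45,0.05,0.04,0,0],[45,0.05,0.04,0,0],[45,0.05,0.04,0,0],[45,0.05,0.04,0,0]]
  ]
}}

```text
time: 41.63
tool_pos: [0.4662, 0.3019, 0.2129]
tool_rot: [0.0, -0.021, 1.0, 0.0]
contact_force: [0.1, 0.7, 0.4]
gripper_width: 0.45
grasp_force: 0.0
```

Call:
{"method": "move_arm", "body": {
  "targets": [
    [[45,0.05,0.04,0,0],[45,0.05,0.04,0,0],[45,0.05,0.04,0,0],[45,0,0,0,0],[45,0,0,0,0]]
  ]
}}

```text
time: 42.05
tool_pos: [0.3733, 0.3704, 0.2129]
tool_rot: [0.0, -0.023, 1.0, 0.0]
contact_force: [0.6, -0.3, 0.7]
gripper_width: 0.455
grasp_force: 0.0
```

```bash
python3 - <<'E'
from h import *
a=grab_frame("top")[140:260,230:460,::-1]; b=grab_frame("side")[140:310,290:480,::-1]
b=b[:,:]; a=cv2.resize(a,None,fx=1.7,fy=1.7); b=cv2.resize(b,(380,340)); c=np.zeros((340,a.shape[1]+380,3),np.uint8); c[:a.shape[0],:a.shape[1]]=a; c[:,a.shape[1]:]=b
cv2.imwrite("pics/s10.png",c); print(c.shape)
E
```

```text
(340, 771, 3)
```

View pics/s10.png

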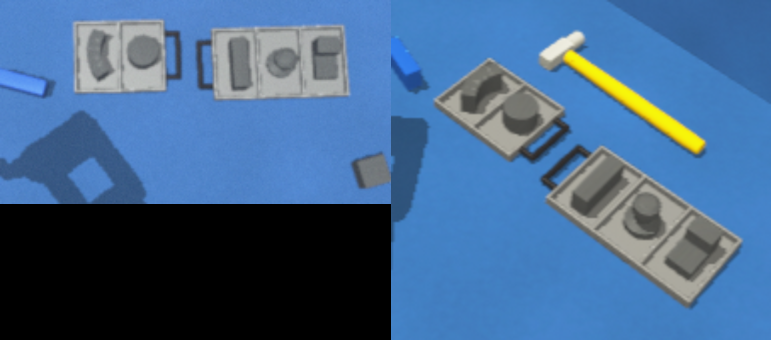

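All five pieces are upright and wholly inside their pockets: curved (98,55), disc (143,52), bar (240,62), mushroom (282,62) and heel (326,58). The square block and hammer have not moved.

```bash
python3 -c "
from plant import job
print(job.job_done())"
```

```text
the job is handed in; nothing more can be done
None
```

I handed the job in with all five pieces set down upright in their named pockets; the final picture showed the square block and hammer unmoved, though the tin was out of frame, and the hand-in returned no verdict.

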